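Load the sample mixer, fasten its cover and set its speed lever

ROBOT

A 6-joint arm with a two-finger parallel gripper is mounted at the origin on the work surface. World frame = base frame: x ahead of the robot, y to its left, z up, the work surface at z = 0. Lengths are in m, angles in rad, forces in N, time in s.
With the tool pointing down it reaches from about 0.375 to 0.975 m from the base axis. Payload 3.8 kg.
Tool frame: the origin (TCP) lies midway between the tips of the shut fingers; the grasp point (between the pads) lies 19 mm behind it; z points along the fingers, y is the line along which they close (so a half turn about z gives the same grasp; the last joint's range is limited). The gripper opens to 85 mm and grips with 20 to 120 N. Pads are 22 mm wide; open, the fingers measure 114 mm over their backs; the gripper's body (76 mm by 85 mm) begins 54 mm behind the grasp point. The pads swing forward as they close: fully open they stand 13 mm farther back than shut.
Start: joints at [-1.357, 0.264, 1.604, -0, 1.274, -0.037], TCP at [0.168, -0.654, 0.231] pointing down, gripper open.
Joint ranges: [-2.63, 2.63], [-0.94, 2.18], [0.31, 2.57], [-1.31, 4.45], [0, 2.66], [-2.55, 2.55]. Speed limits (rad/s): [2.57, 2.57, 3.14, 3.14, 3.14, 3.14].

INTERFACE

Orientations are given as a rotation vector (axis times angle).
In Python, from workcell import bot, cams gives the robot as it stands.
- The arm moves only by the tool play_rows, never from a script. Its argument "rows" is a list of rows, each a list of 2 entries, a list of its own where there are three numbers: the shift along the tool's x, y, z scaled (see below), then the turn, a rotation vector about the tool's x, y, z scaled (see below). A call has 1 to 20 rows; each row is the pose to reach, as a shift and turn from the pose commanded when the call began, along the tool's axes at that moment; what a row does not reach only later rows make up. The controller multiplies each number of a shift by 250 mm and each number of a turn by 45 degrees. A row lasts 1/12 s, in which the tool goes at most 41.7 mm and 7.16 degrees, less where a joint would pass 70% of its speed; a pose out of reach is approached as far as the arm can. A call with a number of a shift or a turn outside -1 to 1 is refused whole. A call with a gripper value outside its range is refused whole. "claw" is the opening, from -1 (shut) to 1 (fully open), set as the call begins (left out, the last holds). The fingers move at their own pace and stop on an object; "newtons" is the grip in N (left out, the last holds). Time passes only in rows, so rows that repeat a pose let the fingers close. It gives the time, the measured TCP pose, the force, the opening and the grip force at its end, in the units of the state.
- bot.read_state(): the state, without advancing time (a new reading comes with each control period).
- cams.read_camera(name): name is "scene" or "side" or "wrist"; returns a dict with "image" (480x640x3 uint8, red, green, blue), "K" (3x3 intrinsics, pixels), "T" (4x4, takes a point from camera to world coordinates); the wrist camera has in their place "mount" (4x4, takes a point from camera to tool coordinates, whose origin is the TCP and whose axes are the flange's). Camera axes: x right, y down, z forward; pixel columns grow to the right and rows downward; lengths in m; the calibration is good to about 2 mm. A picture is of the moment at which its call begins: read the wrist's pose just before it. There is no depth.
- bot.finish_job(): hands the job in; it is judged then, once.
The state is a dict: "time": time; "q": joint angles; "joint_vel": joint speeds; "joint_torque": joint torques, N m; "tool_pos": TCP position; "tcp_rot": TCP orientation; "wrist_force": force on the tool from outside, world axes, zero at the start; "torque": the same for the moment, N m; "width": opening from 0.0 (shut) to 1.0 (fully open); "grip_force": force on a finger pad.
Only numpy, scipy, OpenCV 4.12 (cv2) and the standard library are available. Lean on these libraries where they do the work, as an engineer would, in place of code of your own. Each camera call takes 0.05 s, during which the arm holds its last target. There are 200 camera calls.

TASK

Load every amber jar on the bench into the mixer, each upright in a well of its own. Then set the slotted cover down over the wing nut so that it rests level on the four posts, and spin the wing nut clockwise until it is snug on the cover; only after that throw the speed lever into its middle notch and leave it there. Leave the tube rack, the dispenser bottle and the tape roll where they are.

Things in the scene. Friction and masses are not known exactly. Their poses are not given: they have to be found in the camera images.
- mixer: Fixed white bench mixer, may stand yawed; origin at the centre of its underside, z up. Chassis 210 x 210 x 62 mm; grey platform on it, top at z 78 mm, with four wells. Four posts 12 mm thick, tops at z 126, at x, y = +-53 mm. Brass stud 7 mm thick on the axis, up to z 192, carries the wing nut. Control pod with the speed lever on its -y side: 150 mm in x, y -102 to -218, 60 mm high.
- well0 (a point): Centre of the floor of round well 0, 70 mm above the bench, 60 mm from the stud; the well is 48 mm wide and 8 mm deep, with nothing else within 26 mm of a standing jar along the mixer's y axis (the tangential way). Axes as the mixer's. Any jar may go into any well.
- well1 (a point): Centre of the floor of round well 1, 70 mm above the bench, 60 mm from the stud; the well is 48 mm wide and 8 mm deep, with nothing else within 26 mm of a standing jar along the mixer's x axis (the tangential way). Axes as the mixer's. Any jar may go into any well.
- well2 (a point): Centre of the floor of round well 2, 70 mm above the bench, 60 mm from the stud; the well is 48 mm wide and 8 mm deep, with nothing else within 26 mm of a standing jar along the mixer's y axis (the tangential way). Axes as the mixer's. Any jar may go into any well.
- well3 (a point): Centre of the floor of round well 3, 70 mm above the bench, 60 mm from the stud; the well is 48 mm wide and 8 mm deep, with nothing else within 26 mm of a standing jar along the mixer's x axis (the tangential way). Axes as the mixer's. Any jar may go into any well.
- stud_seat (a point): Point on the stud's axis at the height of the post tops (126 mm): where the cover's origin lies when it is seated; the hub's top is then 154 mm above the bench. Turned down, the nut clamps on the hub's top with its wings across the slot.
- cover: Loose octagonal aluminium cover, 170 mm across flats, 6 mm thick, 300 g, lying right way up; origin at the centre of its underside, z up. Black hub on it, 66 mm (x) by 44 mm (y), top 28 mm above the underside: grip it across the 44 mm. A slot through hub and plate, 52 mm along x, 18 mm along y, lets the nut pass when its wings lie along the slot, either way round.
- wing_nut: Brass wing nut, held on the stud for good (it cannot come off). This frame rides up and down with the nut but does not turn: origin on the axis at the nut's underside, 161.5 mm above the bench when joint nut_turn is 0.
- nut_grip (a point): On the nut's axis 16 mm above its underside, turning with the nut: x runs along the wings, which are 44 mm long, 8 mm thick (10 mm in the lowest 5 mm) and end 26 mm above the underside. Grip across the 8 mm from above, fingertips 3 mm or more above the underside. The stud stands out up to 14 mm above the wings.
- nut_turn (a joint): Angle of the wing nut, rad; grows as it turns clockwise seen from above, going down 10 mm a turn; range -0.1 to 5.5 (end of the thread), starts between 0 and 0.5, stays where it is left (friction 0.02 N m). With the cover seated it meets the hub at about 4.7 rad and stiffens quickly: snug is 0.3 rad or more further, about 0.2 N m.
- speed_lever (a joint): Angle of the speed lever, rad: 0 leaning 0.6 rad from upright to the mixer's -x, 0.6 upright, 1.2 leaning to +x. Notches at 0, 0.6 and 1.2, marked by dark lines on a quadrant beside it (the middle one longest); it starts near the one at 0. It is stiff, stays where it is left and needs about 2 N at the knob to move.
- lever_knob (a point): Centre of the lever's black ball knob, 22 mm thick, 75 mm from the pivot; can be pinched from above along the mixer's y axis and led round its arc.
- lever_pivot (a point): The lever's pivot, 60 mm above the bench; its axis is the mixer's y axis.
- jar0: Amber sample jar with a white cap, a plain cylinder 42 mm thick and 52 mm tall, about 80 g, standing; origin at the centre of its underside, z up. Two to four jars are present; an absent one reads None.
- jar1: Amber sample jar with a white cap, a plain cylinder 42 mm thick and 52 mm tall, about 80 g, standing; origin at the centre of its underside, z up. Two to four jars are present; an absent one reads None.
- jar2: Amber sample jar with a white cap, a plain cylinder 42 mm thick and 52 mm tall, about 80 g, standing; origin at the centre of its underside, z up. Two to four jars are present; an absent one reads None.
- jar3: Amber sample jar with a white cap, a plain cylinder 42 mm thick and 52 mm tall, about 80 g, standing; origin at the centre of its underside, z up. Two to four jars are present; an absent one reads None.
- tube_rack: Bystander, loose: blue rack of capped tubes, 75 x 200 mm, 93 mm high; origin under its centre.
- dispenser: Bystander, loose: white bottle 66 mm thick, 150 mm tall; origin under its centre.
- tape_roll: Bystander, loose: flat grey roll 72 mm wide, 20 mm high; origin under its centre.

How it is judged:
On the way, in this order (a step that is already met when the one before it is completed fails the run):
1. every jar stands upright in a well of the mixer (((horizontal distance between jar0 and well0 below 0.008 m and z of jar0 in the frame of mixer below 0.074 m) or (horizontal distance between jar0 and well1 below 0.008 m and z of jar0 in the frame of mixer below 0.074 m) or (horizontal distance between jar0 and well2 below 0.008 m and z of jar0 in the frame of mixer below 0.074 m) or (horizontal distance between jar0 and well3 below 0.008 m and z of jar0 in the frame of mixer below 0.074 m)) and angle between each of jar0, jar1, jar2, jar3's own z axis and vertical below 0.1 rad and ((horizontal distance between jar1 and well0 below 0.008 m and z of jar1 in the frame of mixer below 0.074 m) or (horizontal distance between jar1 and well1 below 0.008 m and z of jar1 in the frame of mixer below 0.074 m) or (horizontal distance between jar1 and well2 below 0.008 m and z of jar1 in the frame of mixer below 0.074 m) or (horizontal distance between jar1 and well3 below 0.008 m and z of jar1 in the frame of mixer below 0.074 m)) and ((horizontal distance between jar2 and well0 below 0.008 m and z of jar2 in the frame of mixer below 0.074 m) or (horizontal distance between jar2 and well1 below 0.008 m and z of jar2 in the frame of mixer below 0.074 m) or (horizontal distance between jar2 and well2 below 0.008 m and z of jar2 in the frame of mixer below 0.074 m) or (horizontal distance between jar2 and well3 below 0.008 m and z of jar2 in the frame of mixer below 0.074 m)) and ((horizontal distance between jar3 and well0 below 0.008 m and z of jar3 in the frame of mixer below 0.074 m) or (horizontal distance between jar3 and well1 below 0.008 m and z of jar3 in the frame of mixer below 0.074 m) or (horizontal distance between jar3 and well2 below 0.008 m and z of jar3 in the frame of mixer below 0.074 m) or (horizontal distance between jar3 and well3 below 0.008 m and z of jar3 in the frame of mixer below 0.074 m))), for 0.2 s.
2. the cover rests level on the posts, over the stud (horizontal distance between cover and stud_seat below 0.01 m and z of cover in the frame of mixer between 0.122 and 0.129 m and angle between cover's own z axis and vertical below 0.035 rad), for 0.2 s.
3. the wing nut is snug: it presses on the seated cover with more than 2 N (all of step 2 and contact force between wing_nut and cover above 2 N), for 0.2 s.
4. the speed lever is in its middle notch (value of joint speed_lever between 0.48 and 0.72 rad), for 0.2 s.
At the end, for the whole second after the job is handed in: Each jar upright (0.1 rad) on a well floor, within 8 mm of its centre; cover within 10 mm of the stud axis, underside 122-129 mm up, level within 0.035 rad; nut pressing on it with over 2 N; lever at 0.48 to 0.72 rad; all at rest (all of step 1 and all of step 3 and all of step 4 and linear speed of each of cover, jar0, jar1, jar2, jar3 below 0.02 m/s); the robot touches nothing.
It fails at once if the tube rack is shifted more than 40 mm or tipped (distance of tube_rack from where it was at the start of the episode above 0.04 m or angle between tube_rack's own z axis and vertical above 0.35 rad).
It fails at once if the dispenser bottle is shifted more than 40 mm or tipped (distance of dispenser from where it was at the start of the episode above 0.04 m or angle between dispenser's own z axis and vertical above 0.35 rad).
It fails at once if the tape roll is shifted more than 40 mm or tipped (distance of tape_roll from where it was at the start of the episode above 0.04 m or angle between tape_roll's own z axis and vertical above 0.35 rad).
Of jar0, jar1, jar2, jar3 only 2 to 4 are there at a start; the rules pass over those that are not, and their reading is None.
At some moment in a run one of jar0, jar1, jar2, jar3, cover may be knocked a few centimetres aside while the robot is not near it.
It also fails if it takes over 208 s, if anything falls off the work surface, if the arm or the gripper's body presses on something with over 40 N, if the wrist force passes 120 N, or if a joint passes its speed limit or range.

## Working session

There is one attempt and no reset: what is moved stays moved. The work goes in short steps, Python scripts to look and compute and a tool call to move; the robot and the scene stay as the last step left them, time stands still between calls to the robot, and variables do not carry over. Pictures are saved under pics/ and viewed, at most 14 in all, crops included, and the job is handed in when it is done.

Besides the shell and the picture viewer there is one more tool, called after "Emit:" as name(argument=value, ...) on one line, values as JSON. play_rows: Moves the arm, as the interface text tells. Its arguments: {"type":"object","properties":{"rows":{"type":"array","items":{"type":"array"}},"claw":{"type":"number"},"newtons":{"type":"number"}},"required":["rows"]}

```bash
mkdir -p pics; ls; cat > h.py <<'E'
import numpy as np, cv2
from scipy.spatial.transform import Rotation as R
from workcell import bot, cams
def snap(name, fn=None):
    s=bot.read_state(); c=cams.read_camera(name)
    im=cv2.cvtColor(c["image"],cv2.COLOR_RGB2BGR)
    if fn: cv2.imwrite("pics/"+fn,im)
    if "T" in c: T=np.array(c["T"])
    else:
        W=np.eye(4); W[:3,:3]=R.from_rotvec(s["tcp_rot"]).as_matrix(); W[:3,3]=s["tool_pos"]
        T=W@np.array(c["mount"])
    return im,np.array(c["K"]),T
def ray(K,T,uv):
    d=T[:3,:3]@np.linalg.solve(K,[uv[0],uv[1],1.]); return T[:3,3],d
def onz(K,T,uv,z):
    o,d=ray(K,T,uv); return o+d*(z-o[2])/d[2]
def proj(K,T,p):
    q=T[:3,:3].T@(np.array(p)-T[:3,3]); u=K@q; return u[:2]/u[2]
def blobs(m,amin=40):
    n,l,st,ce=cv2.connectedComponentsWithStats(m.astype(np.uint8))
    return [(st[i],ce[i]) for i in range(1,n) if st[i][4]>=amin]
def rows_to(pos,yaw=None):
    """shift in tool units for target pos"""
    s=bot.read_state(); Rm=R.from_rotvec(s["tcp_rot"]).as_matrix()
    return Rm.T@(np.array(pos)-s["tool_pos"])/0.25
E
python3 - <<'E'
from h import *
print(bot.read_state())
for n in ["scene","side","wrist"]:
    im,K,T=snap(n,n+"0.png"); print(n,K.round(1).tolist(),T.round(3).tolist())
E
```

```text
pics
{'time': 0.0, 'q': array([-1.35690741e+00,  2.64775168e-01,  1.60541650e+00,  1.27651940e-05,
        1.27366239e+00, -3.69043145e-02]), 'joint_vel': array([ 0.00145812,  0.00048031,  0.00233592,  0.0026811 ,  0.00173303,
       -0.00090083]), 'joint_torque': array([ 2.28880701e-03, -5.15109229e+01, -3.67315578e+01,  3.37048441e-04,
        1.30540301e-02, -9.58843032e-07]), 'tool_pos': array([ 0.16735871, -0.65315963,  0.22992422]), 'tcp_rot': array([-3.11469009e+00, -3.92625778e-01,  2.94630574e-04]), 'wrist_force': array([-0.66433141, -0.34374445, -1.33153614]), 'torque': array([-0.07479771,  0.03979456, -0.02985043]), 'grip_force': 0.0, 'width': 0.9990487247264359}
scene [[528.7, 0.0, 320.0], [0.0, 528.7, 243.1], [0.0, 0.0, 1.0]] [[0.545, 0.62, -0.564, 1.213], [0.838, -0.416, 0.352, -0.454], [-0.016, -0.665, -0.747, 1.012], [0.0, 0.0, 0.0, 1.0]]
side [[504.7, 0.0, 323.0], [0.0, 504.7, 242.8], [0.0, 0.0, 1.0]] [[-0.97, -0.176, 0.167, 0.367], [-0.242, 0.715, -0.656, 0.748], [-0.004, -0.677, -0.736, 1.028], [0.0, 0.0, 0.0, 1.0]]
wrist [[381.2, 0.0, 313.4], [0.0, 381.2, 240.9], [0.0, 0.0, 1.0]] [[0.249, -0.92, -0.303, 0.245], [-0.969, -0.237, -0.077, -0.633], [-0.001, 0.312, -0.95, 0.373], [0.0, 0.0, 0.0, 1.0]]
```

View pics/scene0.png

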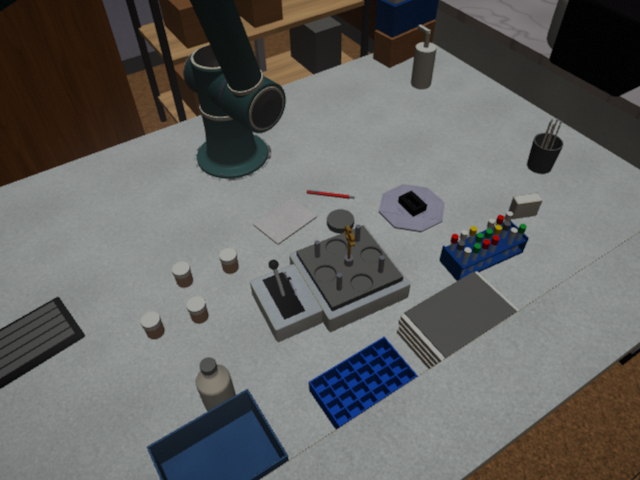

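View pics/side0.png

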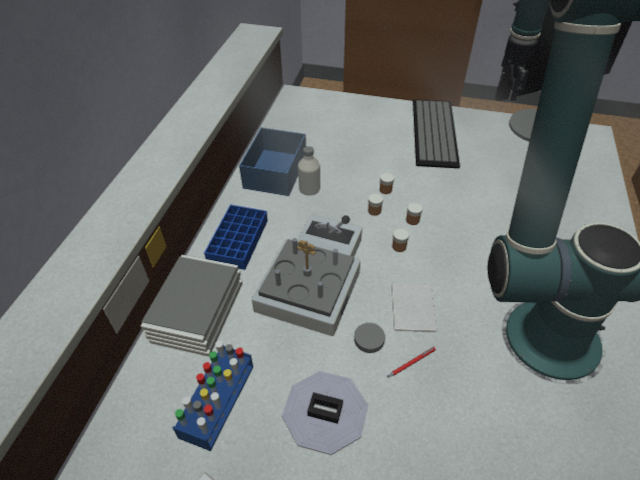

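Both views show four jars (scene px (182,273), (229,261), (197,310), (152,325)), the mixer near (348,262), cover near (412,207) and lever knob (273,264).

```bash
python3 - <<'E'
from h import *
a=cv2.imread("pics/scene0.png")[200:345,245:425]; b=cv2.imread("pics/side0.png")[205:335,245:375]
a=cv2.resize(a,None,fx=2.2,fy=2.2,interpolation=3)  # 396x319
b=cv2.resize(b,None,fx=3,fy=3,interpolation=3)      # 390x390
c=cv2.imread("pics/scene0.png")[180:235,370:450]; c=cv2.resize(c,None,fx=2.5,fy=2.5)#200x137
d=cv2.imread("pics/side0.png")[370:455,280:370]; d=cv2.resize(d,None,fx=2.2,fy=2.2)#198x187
o=np.zeros((590,800,3),np.uint8)
o[:a.shape[0],:a.shape[1]]=a;o[:390,400:790]=b;o[400:400+c.shape[0],:c.shape[1]]=c;o[400:400+d.shape[0],400:400+d.shape[1]]=d
cv2.imwrite("pics/comp1.png",o)
res={}
for n,seeds in (("scene",[(182,273),(229,261),(197,310),(152,325)]),("side",[(386,186),(375,204),(414,213),(400,239)])):
    im,K,T=snap(n); 
    for (u,v) in seeds:
        w=im[v-16:v+17,u-16:u+17].astype(int); 
        hsv=cv2.cvtColor(im[v-16:v+17,u-16:u+17],cv2.COLOR_BGR2HSV)
        am=(hsv[...,1]>90)&(hsv[...,0]<25)
        ys,xs=np.nonzero(am)
        # amber blob: centre column, bottom
        cu=u-16+xs.mean(); cb=v-16+ys.mean()
        print(n,(u,v),am.sum(),"amb",xs.min()+u-16,xs.max()+u-16,ys.min()+v-16,ys.max()+v-16,onz(K,T,(cu,cb),0.018).round(4))
E
```

```text
scene (182, 273) 80 amb 177 190 277 286 [ 0.3858 -0.3193  0.018 ]
scene (229, 261) 87 amb 224 236 262 272 [ 0.4086 -0.2075  0.018 ]
scene (197, 310) 97 amb 192 206 313 322 [ 0.4992 -0.3312  0.018 ]
scene (152, 325) 99 amb 147 162 328 338 [ 0.4824 -0.4307  0.018 ]
side (386, 186) 84 amb 380 391 184 193 [ 0.4671 -0.4112  0.018 ]
side (375, 204) 138 amb 369 391 188 214 [ 0.4766 -0.3484  0.018 ]
side (414, 213) 92 amb 407 419 215 224 [ 0.3717 -0.2992  0.018 ]
side (400, 239) 107 amb 393 416 223 251 [ 0.3915 -0.1982  0.018 ]
```

View pics/comp1.png

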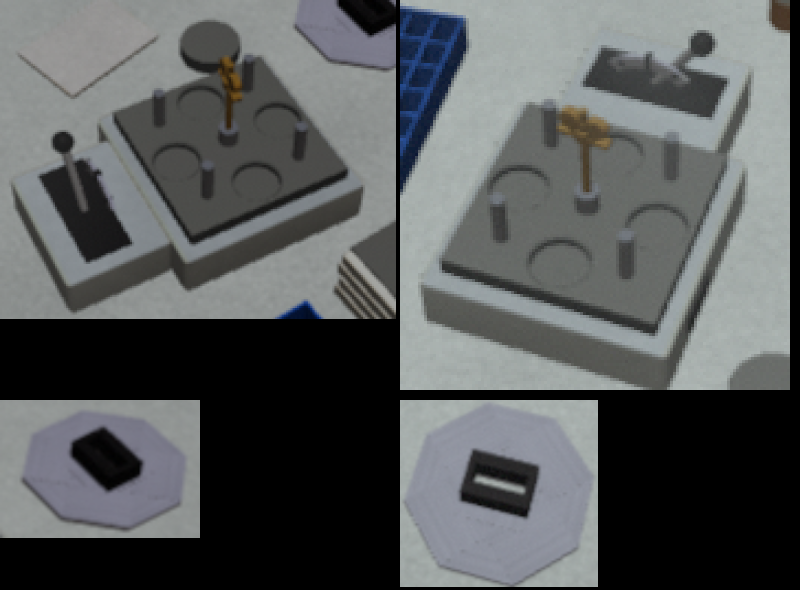

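```bash
python3 - <<'E'
from h import *
S={}
for n in ("scene","side"): S[n]=snap(n)[1:]
K1,T1=S["scene"];K2,T2=S["side"]
p1=np.array([(158,92),(249,58),(300,125),(208,165)])/2.2+[245,200]
p2=(np.array([(549,103),(671,137),(498,199),(626,233)])-[400,0])/3+[245,205]
for K,T,p in ((K1,T1,p1),(K2,T2,p2)):
    w=np.array([onz(K,T,q,.126) for q in p]); c=w.mean(0); print(w.round(3).tolist(),"c",c.round(4))
    d=w[:,:2]-c[:2]; print("r",np.linalg.norm(d,axis=1).round(4),"ang",np.degrees(np.arctan2(d[:,1],d[:,0])).round(1))
    print(" pod")
k1=np.array((63,141))/2.2+[245,200]; k2=(np.array((702,44))-[400,0])/3+[245,205]
def tri(a,b):
    o1,d1=ray(K1,T1,a);o2,d2=ray(K2,T2,b)
    A=np.stack([d1,-d2],1); s,_,_,_=np.linalg.lstsq(A,o2-o1,rcond=None)
    return (o1+d1*s[0]+o2+d2*s[1])/2, np.linalg.norm(o1+d1*s[0]-o2-d2*s[1])
print("knob",tri(k1,k2))
# cover: plate mask at z=.006
for n in S:
    im=cv2.imread(f"pics/{n}0.png"); K,T=S[n]; b,g,r=[im[...,i].astype(int) for i in range(3)]
    m=(b-g>8)&(abs(b-r)<30)&(b>90)
    bb=sorted(blobs(m,300),key=lambda x:-x[0][4])[:3]
    for st,ce in bb: print(n,st,ce)
    hs=(im.max(2)<45).astype(np.uint8)
    u0,v0=(412,203) if n=="scene" else (325,407)
    sub=np.zeros_like(hs); sub[v0-18:v0+19,u0-22:u0+23]=hs[v0-18:v0+19,u0-22:u0+23]
    ys,xs=np.nonzero(sub); rect=cv2.minAreaRect(np.stack([xs,ys],1).astype(np.float32)); print("hub",rect, onz(K,T,rect[0],.02))
E
```

```text
[[0.536, -0.039, 0.126], [0.549, 0.066, 0.126], [0.652, 0.054, 0.126], [0.643, -0.05, 0.126]] c [0.5951 0.0077 0.126 ]
r [0.0752 0.0742 0.0736 0.0752] ang [-141.5  128.2   39.3  -50.5]
 pod
[[0.641, -0.05, 0.126], [0.536, -0.038, 0.126], [0.651, 0.056, 0.126], [0.547, 0.065, 0.126]] c [0.5941 0.0083 0.126 ]
r [0.0751 0.0738 0.0746 0.0733] ang [ -51.1 -141.4   40.   129.5]
 pod
knob (array([ 0.53554695, -0.15076638,  0.12178254]), np.float64(0.0003042103098028363))
scene [ 379  184   65   47 1817] [411.39790864 208.33902036]
hub ((412.00006103515625, 203.00003051757812), (26.870054244995117, 16.970561981201172), 45.0) [0.48013737 0.29839414 0.02      ]
side [ 283  371   85   83 4251] [324.88755587 413.07362973]
hub ((324.7647399902344, 407.9412536621094), (31.044557571411133, 22.79834747314453), 14.03624439239502) [0.47834506 0.30295113 0.02      ]
```

```bash
cat >> h.py <<'E'
def yaw():
    x=R.from_rotvec(bot.read_state()["tcp_rot"]).as_matrix()[:,0]; return np.degrees(np.arctan2(x[1],x[0]))
def go(pos,yw):
    """print shift/turn (tool units) to a level pose"""
    s=bot.read_state(); Rm=R.from_rotvec(s["tcp_rot"])
    Rt=R.from_euler('z',yw,degrees=True)*R.from_euler('x',180,degrees=True)
    dy=(Rm.inv()*Rt).as_rotvec()
    print("shift",(Rm.as_matrix().T@(np.array(pos)-s["tool_pos"])/.25).round(4),"turn",(np.degrees(dy)/45).round(4),"from",s["tool_pos"].round(4),round(yaw(),2),"t",round(s["time"],1))
C=np.array([.5946,.008]); MY=-6.0
E
python3 - <<'E'
from h import *
go([.43,-.30,.33],-6)
E
```

```text
shift [ 1.3684 -1.1102 -0.3955] turn [-7.000e-04  1.000e-04  4.527e-01] from [ 0.1675 -0.6537  0.231 ] 14.37 t 0.3
```

Emit:
play_rows(rows=[[[0.9,-0.74,-0.4],[0,0,0.453]],[[0.9,-0.74,-0.4],[0,0,0.453]],[[0.9,-0.74,-0.4],[0,0,0.453]],[[0.9,-0.74,-0.4],[0,0,0.453]],[[0.9,-0.74,-0.4],[0,0,0.453]],[[0.9,-0.74,-0.4],[0,0,0.453]],[[0.9,-0.74,-0.4],[0,0,0.453]],[[0.9,-0.74,-0.4],[0,0,0.453]],[[0.9,-0.74,-0.4],[0,0,0.453]]], claw=0.5)

```text
time: 1.1
tool_pos: [0.3422, -0.4167, 0.3341]
tcp_rot: [3.135, -0.158, 0.006]
wrist_force: [-0.1, -0.2, -0.1]
width: 0.749
grip_force: 0.0
```

```bash
python3 - <<'E'
from h import *
go([.43,-.30,.33],-6)
im,K,T=snap("wrist","w1.png"); print(T.round(3).tolist())
for p in [(.379,-.309,.052),(.4,-.203,.052),(.488,-.34,.052),(.475,-.421,.052)]: print(proj(K,T,p).round(0))
E
```

```text
shift [ 0.3024 -0.4996  0.0165] turn [ 0.0029 -0.0051  0.0051] from [ 0.3422 -0.4167  0.3341] -5.77 t 1.1
[[-0.1, -0.947, -0.307, 0.421], [-0.995, 0.096, 0.028, -0.423], [0.003, 0.308, -0.951, 0.477], [0.0, 0.0, 0.0, 1.0]]
[213. 168.]
[114. 159.]
[224.  57.]
[304.  62.]
```

View pics/w1.png

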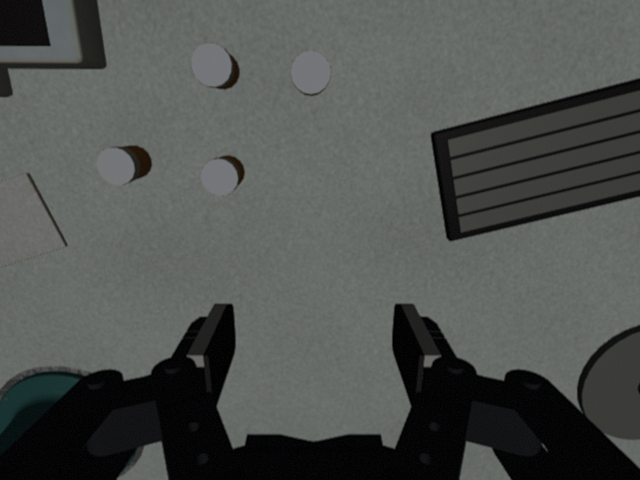

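Four caps clear at (212,65), (311,72), (118,165), (220,176). I'll shift so they are centred, then mask them.

Emit:
play_rows(rows=[[[0.1,-0.4,0.05],[0,0,0]],[[0.1,-0.4,0.05],[0,0,0]],[[0.1,-0.4,0.05],[0,0,0]],[[0.1,-0.4,0.05],[0,0,0]],[[0.1,-0.4,0.05],[0,0,0]]])

```text
time: 1.57
tool_pos: [0.3744, -0.3222, 0.318]
tcp_rot: [3.137, -0.163, -0.002]
wrist_force: [0.7, -0.2, -0.2]
width: 0.753
grip_force: 0.0
```

```bash
cat >> h.py <<'E'
def caps(z=.052,fn=None,amin=300,amax=12000,thr=22):
    im,K,T=snap("wrist",fn); g=im.astype(int)
    hsv=cv2.cvtColor(im,cv2.COLOR_BGR2HSV)
    b,gg,r=[g[...,i] for i in range(3)]
    m=((b+r)/2-gg>3)&(gg>70)
    m=cv2.morphologyEx(cv2.medianBlur(m.astype(np.uint8),5),cv2.MORPH_OPEN,np.ones((5,5)))
    out=[]
    for st,ce in blobs(m,amin):
        if st[4]>amax: continue
        p=onz(K,T,ce,z); out.append(p); print("cap px",ce.round(1),"area",st[4],"wh",st[2:4],"->",p.round(4), "dia",round(2*np.sqrt(st[4]/np.pi)/K[0,0]*np.linalg.norm(p-T[:3,3]),4))
    return out
E
python3 - <<'E'
from h import *
im=cv2.imread("pics/w1.png"); print(im[65,212],im[165,118],im[250,300],im[120,350])
caps(fn="w2.png")
E
```

```text
[124 120 116] [121 119 116] [104 107 103] [107 110 106]
```

```bash
sed -i 's/    m=((b+r)\/2-gg>3)&(gg>70)/    bl=cv2.GaussianBlur(im,(5,5),0).astype(int); m=(bl[...,0]-bl[...,1]>0)\&(bl[...,1]>thr)/; s/thr=22/thr=112/' h.py; python3 - <<'E'
from h import *
caps(fn="w3.png")
E
python3 - <<'E'
from h import *
im=cv2.imread("pics/w3.png"); bl=cv2.GaussianBlur(im,(5,5),0)
K,T=snap("wrist")[1:]
for p in [(.379,-.309,.052),(.4,-.203,.052),(.488,-.34,.052),(.475,-.421,.052)]:
    u,v=proj(K,T,p).round().astype(int); print(u,v,bl[v,u],bl[v,u-40],bl[max(v-40,0),u])
E
```

```text
300 190 [116 112 110] [102 106 101] [ 99 102  98]
200 181 [116 112 110] [ 98 101  97] [ 97 100  96]
318 78 [116 112 110] [ 99 102  97] [ 99 102  98]
401 83 [116 112 110] [ 99 103  98] [101 105 101]
```

View pics/w3.png

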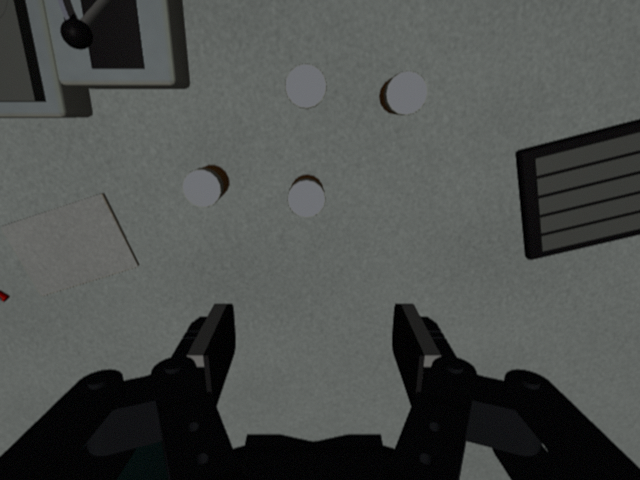

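Caps at (306,86), (406,93), (202,187), (306,198); the threshold was just too high.

```bash
sed -i 's/thr=112/thr=90/' h.py; python3 - <<'E'
from h import *
ps=caps()
s=bot.read_state(); print(s["tool_pos"].round(4))
E
```

```text
cap px [123.8  51.1] area 2755 wh [107  79] -> [ 0.5325 -0.1548  0.052 ] dia 0.0703
cap px [304.5  85.6] area 1284 wh [38 42] -> [ 0.483  -0.3258  0.052 ] dia 0.0436
cap px [405.7  92.4] area 1276 wh [39 42] -> [ 0.466 -0.426  0.052] dia 0.0445
cap px [ 33.9 106.9] area 384 wh [49 14] -> [ 0.4921 -0.0511  0.052 ] dia 0.0289
cap px [200.7 188. ] area 1005 wh [36 35] -> [ 0.3928 -0.2026  0.052 ] dia 0.0407
cap px [305.4 198.2] area 989 wh [36 35] -> [ 0.3696 -0.3139  0.052 ] dia 0.039
[ 0.3744 -0.3234  0.3187]
```

```bash
python3 - <<'E'
from h import *
go([.3928,-.2026,.20],84)
E
```

```text
shift [ 0.0219 -0.4886  0.4745] turn [ 0.0000e+00  8.0000e-04 -2.0027e+00] from [ 0.3744 -0.3234  0.3187] -6.12 t 1.8
```

Emit:
play_rows(rows=[[[0.02,-0.489,0.3],[0,0,-1]],[[0.02,-0.489,0.3],[0,0,-1]],[[0.02,-0.489,0.3],[0,0,-1]],[[0.02,-0.489,0.3],[0,0,-1]],[[0.02,-0.489,0.3],[0,0,-1]],[[0.02,-0.489,0.3],[0,0,-1]],[[0.02,-0.489,0.3],[0,0,-1]],[[0.02,-0.489,0.3],[0,0,-1]]], claw=0.41)

```text
time: 2.43
tool_pos: [0.3927, -0.2018, 0.2438]
tcp_rot: [2.961, 1.048, -0.0]
wrist_force: [-0.7, 0.3, 0.0]
width: 0.704
grip_force: 0.0
```

Emit:
play_rows(rows=[[[0,0,0.17],[0,0,-1]],[[0,0,0.17],[0,0,-1]],[[0,0,0.17],[0,0,-1]],[[0,0,0.17],[0,0,-1]],[[0,0,0.17],[0,0,-1]],[[0,0,0.17],[0,0,-1]],[[0,0,0.17],[0,0,-1]],[[0,0,0.17],[0,0,-1]]])

```text
time: 3.1
tool_pos: [0.3927, -0.2019, 0.2014]
tcp_rot: [2.337, 2.099, -0.0]
wrist_force: [-0.4, 0.2, 0.5]
width: 0.705
grip_force: 0.0
```

```bash
python3 - <<'E'
from h import *
caps()
go([.3928,-.2026,.013],84)
E
```

```text
cap px [497.6  24.2] area 2139 wh [151  35] -> [ 0.5319 -0.0762  0.052 ] dia 0.0443
cap px [613.9  26. ] area 641 wh [54 14] -> [ 0.6106 -0.0857  0.052 ] dia 0.0271
cap px [313.3 222. ] area 1852 wh [49 48] -> [ 0.3924 -0.2014  0.052 ] dia 0.0386
shift [-3.000e-03  7.000e-04  7.535e-01] turn [ 0.0001  0.0002 -0.0048] from [ 0.3927 -0.2018  0.2014] 83.78 t 3.1
```

Good agreement. Descend, then grip and lift.

Emit:
play_rows(rows=[[[0,0,0.15],[0,0,0]],[[0,0,0.3],[0,0,0]],[[0,0,0.45],[0,0,0]],[[0,0,0.6],[0,0,0]],[[0,0,0.7],[0,0,0]],[[0,0,0.75],[0,0,0]],[[0,0,0.75],[0,0,0]]])

```text
time: 3.73
tool_pos: [0.3896, -0.1996, 0.0103]
tcp_rot: [-2.333, -2.094, 0.004]
wrist_force: [-1.0, 0.8, -0.0]
width: 0.703
grip_force: 0.0
```

Emit:
play_rows(rows=[[[0,0,0],[0,0,0]],[[0,0,0],[0,0,0]],[[0,0,0],[0,0,0]],[[0,0,0],[0,0,0]],[[0,0,0],[0,0,0]],[[0,0,0],[0,0,0]],[[0,0,-0.15],[0,0,0]],[[0,0,-0.3],[0,0,0]],[[0,0,-0.45],[0,0,0]],[[0,0,-0.6],[0,0,0]],[[0,0,-0.75],[0,0,0]],[[0,0,-0.9],[0,0,0]],[[0,0,-0.95],[0,0,0]],[[0,0,-0.95],[0,0,0]]], claw=-0.3, newtons=30)

```text
time: 4.9
tool_pos: [0.3952, -0.2024, 0.2565]
tcp_rot: [2.328, 2.096, 0.005]
wrist_force: [0.3, 0.0, -0.2]
width: 0.485
grip_force: 30.9
```

```bash
cat >> h.py <<'E'
def well(i,r=.06): # 0:+x 1:+y 2:-x 3:-y
    a=np.radians(MY+90*i); return C+r*np.array([np.cos(a),np.sin(a)])
E
python3 - <<'E'
from h import *
go([*well(1),.25],84); print(bot.read_state()["width"]*85)
im,K,T=snap("wrist","w4.png")
E
```

```text
shift [1.1604 0.7047 0.0275] turn [ 0.0114  0.0052 -0.0003] from [ 0.3952 -0.2024  0.2565] 83.99 t 4.9
41.23034255709568
```

View pics/w4.png

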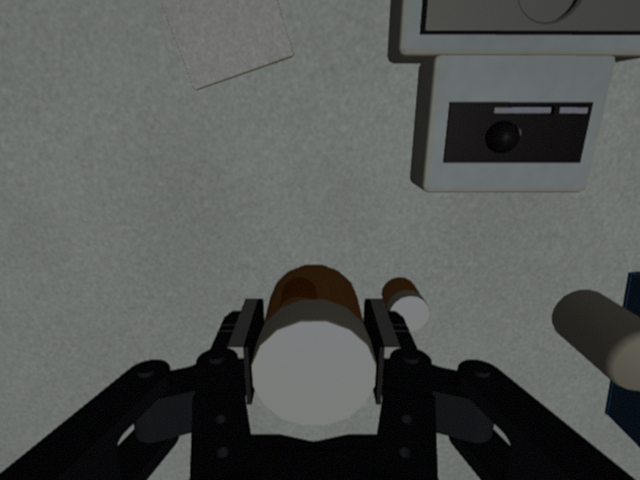

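Jar held, 41 mm between the pads. Traverse to the +y well.

Emit:
play_rows(rows=[[[0.9,0.55,0],[0,0,0]],[[0.9,0.55,0],[0,0,0]],[[0.9,0.55,0],[0,0,0]],[[0.9,0.55,0],[0,0,0]],[[0.9,0.55,0],[0,0,0]],[[0.9,0.55,0],[0,0,0]],[[0.9,0.55,0],[0,0,0]],[[0.9,0.55,0],[0,0,0]]])

```text
time: 5.62
tool_pos: [0.5529, 0.0113, 0.2476]
tcp_rot: [-2.328, -2.104, 0.005]
wrist_force: [-0.4, -0.5, 0.1]
width: 0.486
grip_force: 30.9
```

Emit:
play_rows(rows=[[[0.265,0.158,0],[0,0,0]],[[0.265,0.158,0],[0,0,0]],[[0.265,0.158,0],[0,0,0]],[[0.265,0.158,0],[0,0,0]],[[0.265,0.158,0],[0,0,0]],[[0.265,0.158,0],[0,0,0]]])

```text
time: 6.12
tool_pos: [0.5978, 0.0686, 0.2501]
tcp_rot: [-2.335, -2.1, 0.004]
wrist_force: [-0.4, 0.0, -0.7]
width: 0.482
grip_force: 31.0
```

```bash
python3 - <<'E'
from h import *
go([*well(1),.083],84)
im,K,T=snap("wrist","w5.png")
for i in range(4):print(i, well(i), proj(K,T,[*well(i),.078]).round())
print(proj(K,T,[*C,.192]))
E
```

```text
shift [-0.0016  0.0141  0.6685] turn [-0.003   0.0014 -0.0019] from [0.5978 0.0686 0.2501] 83.91 t 6.1
0 [0.65427131 0.00172829] [384. 281.]
1 [0.60087171 0.06767131] [318. 216.]
2 [0.53492869 0.01427171] [251. 281.]
3 [ 0.58832829 -0.05167131] [318. 338.]
[319.11002505 356.69010485]
```

View pics/w5.png

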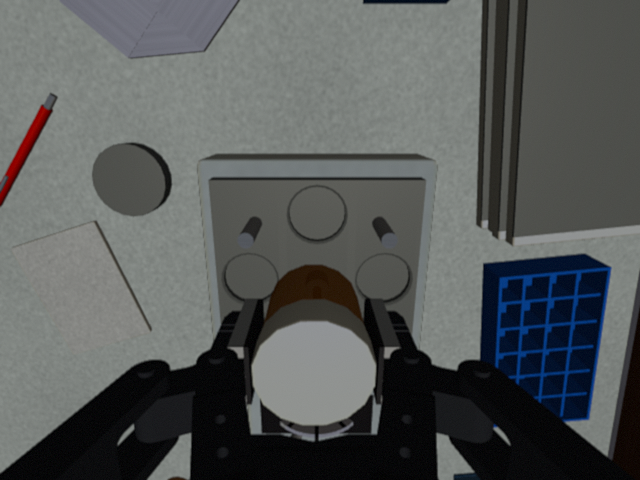

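Well rim 1 appears at (317,212) vs predicted (318,216), so the mixer lies about 2 mm further +y; I'll use +1.5 mm.

Emit:
play_rows(rows=[[[0,0.014,0.1],[0,0,0]],[[0,0.014,0.25],[0,0,0]],[[0,0.014,0.4],[0,0,0]],[[0,0.014,0.5],[0,0,0]],[[0,0.014,0.54],[0,0,0]],[[0,0.014,0.54],[0,0,0]],[[0,0.014,0.54],[0,0,0]]])

```text
time: 6.75
tool_pos: [0.6029, 0.0691, 0.117]
tcp_rot: [2.336, 2.101, 0.0]
wrist_force: [-0.5, 0.5, -0.6]
width: 0.484
grip_force: 31.0
```

```bash
sed -i 's/.5946,.008\]/.5946,.0095]/' h.py; python3 - <<'E'
from h import *
go([*well(1),.083],84)
E
```

```text
shift [-0.0007 -0.0081  0.136 ] turn [ 0.0005  0.     -0.0015] from [0.6029 0.0691 0.117 ] 83.93 t 6.8
```

Emit:
play_rows(rows=[[[0,-0.008,0.0],[0,0,0]],[[0,-0.008,0.05],[0,0,0]],[[0,-0.008,0.09],[0,0,0]],[[0,-0.008,0.12],[0,0,0]],[[0,-0.008,0.136],[0,0,0]],[[0,-0.008,0.136],[0,0,0]],[[0,-0.008,0.136],[0,0,0]]])

```text
time: 7.33
tool_pos: [0.6006, 0.07, 0.0842]
tcp_rot: [-2.334, -2.102, 0.001]
wrist_force: [-5.6, -1.8, 12.6]
width: 0.485
grip_force: 32.5
```

```bash
python3 - <<'E'
from h import *
go([*well(1),.083],84)
E
```

```text
shift [-0.0034  0.0013  0.0046] turn [-0.0008  0.0003 -0.    ] from [0.6006 0.07   0.0842] 84.0 t 7.3
```

Emit:
play_rows(rows=[[[0,0,-0.01],[0,0,0]],[[0,0,-0.01],[0,0,0]],[[0,0,-0.01],[0,0,0]],[[0,0,-0.05],[0,0,0]],[[0,0,-0.15],[0,0,0]],[[0,0,-0.3],[0,0,0]],[[0,0,-0.45],[0,0,0]],[[0,0,-0.6],[0,0,0]],[[0,0,-0.66],[0,0,0]],[[-0.1,0,-0.66],[0,0,0]],[[-0.25,0,-0.66],[0,0,0]],[[-0.45,0,-0.66],[0,0,0]],[[-0.6,0,-0.66],[0,0,0]],[[-0.75,0,-0.66],[0,0,0]],[[-0.75,0,-0.66],[0,0,0]],[[-0.75,0,-0.66],[0,0,0]]], claw=0.22)

```text
time: 8.67
tool_pos: [0.5807, -0.1188, 0.2475]
tcp_rot: [-2.34, -2.097, -0.0]
wrist_force: [0.2, 0.1, 0.1]
width: 0.614
grip_force: 0.0
```

```bash
python3 - <<'E'
from h import *
caps(.122,"w6.png")
go([.3696,-.3139,.15],84)
E
```

```text
cap px [310.4 174.8] area 1384 wh [229   9] -> [ 0.5829 -0.0775  0.122 ] dia 0.0299
cap px [316.9 229.9] area 8590 wh [157 109] -> [ 0.5831 -0.1181  0.122 ] dia 0.0768
shift [-0.8729 -0.7558  0.3892] turn [-0.0002 -0.0008 -0.0034] from [ 0.5809 -0.1173  0.2474] 83.84 t 8.7
```

View pics/w6.png

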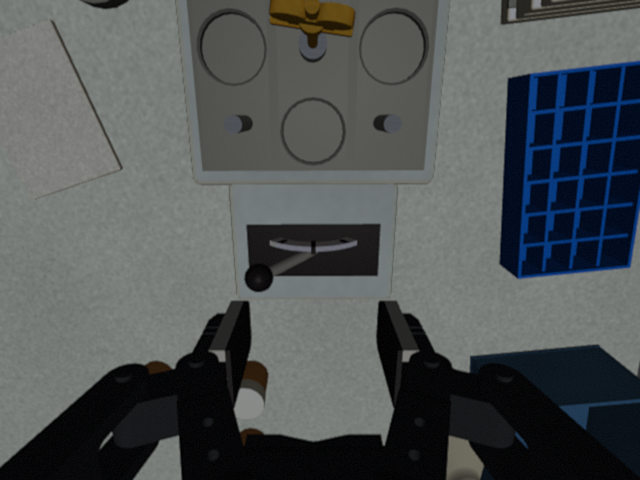

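The view shows wells at (234,47), (392,48), (313,131), the nut's wings running from (271,12) to (355,24), knob at (258,277).

```bash
python3 - <<'E'
from h import *
im,K,T=snap("wrist")
for q in [(234,47),(392,48),(313,131)]: print(onz(K,T,q,.078).round(4))
print([well(i).round(4) for i in range(4)])
for q in [(235,123),(389,122)]: print("post",onz(K,T,q,.126).round(4))
print("knob",onz(K,T,(258,277),.122).round(4))
# nut wing angle: brass mask
hsv=cv2.cvtColor(im,cv2.COLOR_BGR2HSV); m=(hsv[...,0]>12)&(hsv[...,0]<28)&(hsv[...,1]>150); m[60:]=0
ys,xs=np.nonzero(m); print(xs.min(),xs.max(),ys.min(),ys.max()); e=[(xs.min(),ys[xs==xs.min()].mean()),(xs.max(),ys[xs==xs.max()].mean())]
w=[onz(K,T,q,.18) for q in e]; d=w[1]-w[0]; print(w,np.linalg.norm(d),np.degrees(np.arctan2(d[1],d[0])))
E
```

```text
[0.536  0.0174 0.078 ]
[0.6521 0.0042 0.078 ]
[ 0.5877 -0.0482  0.078 ]
[array([0.6543, 0.0032]), array([0.6009, 0.0692]), array([0.5349, 0.0158]), array([ 0.5883, -0.0502])]
post [ 0.5371 -0.0359  0.126 ]
post [ 0.6386 -0.0462  0.126 ]
knob [ 0.5346 -0.1489  0.122 ]
270 354 0 49
[array([0.57325513, 0.01163518, 0.18      ]), array([0.61380092, 0.00619846, 0.18      ])] 0.04090867184493033 -7.6371442761779225
```

Emit:
play_rows(rows=[[[-0.87,-0.75,0],[0,0,0]],[[-0.87,-0.75,0],[0,0,0]],[[-0.87,-0.75,0],[0,0,0]],[[-0.87,-0.75,0],[0,0,0]],[[-0.87,-0.75,0],[0,0,0]],[[-0.87,-0.75,0],[0,0,0]],[[-0.87,-0.75,0],[0,0,0]],[[-0.87,-0.75,0],[0,0,0]],[[-0.87,-0.75,0],[0,0,0]],[[-0.87,-0.75,0.2],[0,0,0]],[[-0.87,-0.75,0.2],[0,0,0]],[[-0.87,-0.75,0.2],[0,0,0]]], claw=0.41)

```text
time: 9.77
tool_pos: [0.371, -0.3097, 0.1939]
tcp_rot: [-2.326, -2.1, 0.0]
wrist_force: [0.4, -0.2, 0.3]
width: 0.703
grip_force: 0.0
```

```bash
python3 - <<'E'
from h import *
caps()
go([.3696,-.3139,.013],84)
E
```

```text
cap px [569.5  21.2] area 4798 wh [140  40] -> [ 0.5525 -0.1868  0.052 ] dia 0.0689
cap px [312.8 230.4] area 1893 wh [50 48] -> [ 0.3691 -0.313   0.052 ] dia 0.0383
cap px [459.1 230.7] area 1861 wh [50 48] -> [ 0.4823 -0.3246  0.052 ] dia 0.0405
shift [-0.0153 -0.006   0.7318] turn [-0.0039 -0.0037  0.003 ] from [ 0.372  -0.3108  0.1959] 84.14 t 9.8
```

Emit:
play_rows(rows=[[[-0.011,-0.008,0.15],[0,0,0]],[[-0.011,-0.008,0.3],[0,0,0]],[[-0.011,-0.008,0.45],[0,0,0]],[[-0.011,-0.008,0.6],[0,0,0]],[[-0.011,-0.008,0.7],[0,0,0]],[[-0.011,-0.008,0.73],[0,0,0]],[[-0.011,-0.008,0.73],[0,0,0]],[[-0.011,-0.008,0.73],[0,0,0]]])

```text
time: 10.48
tool_pos: [0.3713, -0.3164, 0.0164]
tcp_rot: [2.332, 2.102, 0.0]
wrist_force: [0.2, -0.7, 0.7]
width: 0.705
grip_force: 0.0
```

```bash
sed -i 's/.5946,.0095\]/.5945,.0105]/' h.py; python3 - <<'E'
from h import *
go([.3691,-.313,.013],84)
E
```

```text
shift [ 0.0126 -0.0102  0.0136] turn [0.0022 0.0016 0.001 ] from [ 0.3713 -0.3164  0.0164] 84.05 t 10.5
```

Emit:
play_rows(rows=[[[0,0,0],[0,0,0]],[[0,0,0],[0,0,0]],[[0,0,0],[0,0,0]],[[0,0,0],[0,0,0]],[[0,0,0],[0,0,0]],[[0,0,0],[0,0,0]],[[0,0,-0.15],[0,0,0]],[[0,0,-0.3],[0,0,0]],[[0,0,-0.45],[0,0,0]],[[0,0,-0.6],[0,0,0]],[[0,0,-0.75],[0,0,0]],[[0,0,-0.9],[0,0,0]],[[0,0,-0.95],[0,0,0]],[[0,0,-0.95],[0,0,0]],[[0,0,-0.95],[0,0,0]]], claw=-0.3)

```text
time: 11.73
tool_pos: [0.3697, -0.3159, 0.2531]
tcp_rot: [2.333, 2.1, 0.0]
wrist_force: [-0.5, 0.2, -1.7]
width: 0.482
grip_force: 31.0
```

```bash
python3 - <<'E'
from h import *
go([*well(3),.25],84)
E
```

```text
shift [1.1527 0.7572 0.0123] turn [ 0.0026  0.002  -0.0005] from [ 0.3697 -0.3159  0.2531] 83.98 t 11.7
```

Emit:
play_rows(rows=[[[0.95,0.62,0],[0,0,0]],[[0.95,0.62,0],[0,0,0]],[[0.95,0.62,0],[0,0,0]],[[0.95,0.62,0],[0,0,0]],[[0.95,0.62,0],[0,0,0]],[[0.95,0.62,0],[0,0,0]],[[0.95,0.62,0],[0,0,0]],[[0.95,0.62,0],[0,0,0]],[[0.95,0.62,0],[0,0,0]]])

```text
time: 12.48
tool_pos: [0.5476, -0.0938, 0.2486]
tcp_rot: [-2.328, -2.103, 0.006]
wrist_force: [-0.3, -0.9, -0.9]
width: 0.486
grip_force: 31.0
```

Emit:
play_rows(rows=[[[0.193,0.137,0],[0,0,0]],[[0.193,0.137,0.1],[0,0,0]],[[0.193,0.137,0.25],[0,0,0]],[[0.193,0.137,0.35],[0,0,0]],[[0.193,0.137,0.45],[0,0,0]],[[0.193,0.137,0.5],[0,0,0]],[[0.193,0.137,0.5],[0,0,0]],[[0.193,0.137,0.5],[0,0,0]],[[0.193,0.137,0.5],[0,0,0]],[[0.193,0.137,0.5],[0,0,0]]])

```text
time: 13.32
tool_pos: [0.5892, -0.0519, 0.1295]
tcp_rot: [2.333, 2.099, 0.004]
wrist_force: [-0.3, -0.1, -1.1]
width: 0.482
grip_force: 31.1
```

```bash
python3 - <<'E'
from h import *
w=well(3); go([w[0],w[1]-.0022,.0855],84)
E
```

```text
shift [ 0.0018 -0.0048  0.1762] turn [ 0.0048  0.0002 -0.001 ] from [ 0.5892 -0.0519  0.1295] 83.96 t 13.3
```

Emit:
play_rows(rows=[[[0,-0.004,0.05],[0,0,0]],[[0,-0.004,0.1],[0,0,0]],[[0,-0.004,0.14],[0,0,0]],[[0,-0.004,0.16],[0,0,0]],[[0,-0.004,0.175],[0,0,0]],[[0,-0.004,0.175],[0,0,0]],[[0,-0.004,0.175],[0,0,0]]])

```text
time: 13.9
tool_pos: [0.5858, -0.0512, 0.0868]
tcp_rot: [-2.333, -2.101, 0.003]
wrist_force: [-12.4, 0.2, 25.9]
width: 0.487
grip_force: 34.2
```

Emit:
play_rows(rows=[[[0,0,-0.01],[0,0,0]],[[0,0,-0.01],[0,0,0]],[[0,0,-0.01],[0,0,0]],[[0,0,-0.05],[0,0,0]],[[0,0,-0.15],[0,0,0]],[[0,0,-0.3],[0,0,0]],[[0,0,-0.45],[0,0,0]],[[0,0,-0.6],[0,0,0]],[[0,0,-0.75],[0,0,0]],[[-0.1,0,-0.75],[0,0,0]],[[-0.25,0,-0.75],[0,0,0]],[[-0.45,0,-0.75],[0,0,0]],[[-0.45,0,-0.75],[0,0,0]],[[-0.45,0,-0.75],[0,0,0]],[[-0.45,0,-0.75],[0,0,0]]], claw=0.22)

```text
time: 15.15
tool_pos: [0.5747, -0.1632, 0.2706]
tcp_rot: [-2.336, -2.099, -0.0]
wrist_force: [0.7, 0.6, 0.3]
width: 0.608
grip_force: 0.0
```

```bash
python3 - <<'E'
from h import *
caps(.122,"w7.png")
print([well(i).round(4) for i in range(4)])
go([.4823,-.3246,.2],-6)
E
```

```text
cap px [312.7  62. ] area 2693 wh [56 61] -> [ 0.5862 -0.0472  0.122 ] dia 0.0451
cap px [315.6 118.6] area 2046 wh [225  12] -> [ 0.5842 -0.0848  0.122 ] dia 0.0391
cap px [315.4 179.4] area 8997 wh [153 112] -> [ 0.5795 -0.1289  0.122 ] dia 0.0829
[array([0.6542, 0.0042]), array([0.6008, 0.0702]), array([0.5348, 0.0168]), array([ 0.5882, -0.0492])]
shift [-0.6845 -0.2995  0.282 ] turn [-1.9000e-03 -2.0000e-04  1.9991e+00] from [ 0.5748 -0.1624  0.2706] 83.96 t 15.2
```

View pics/w7.png

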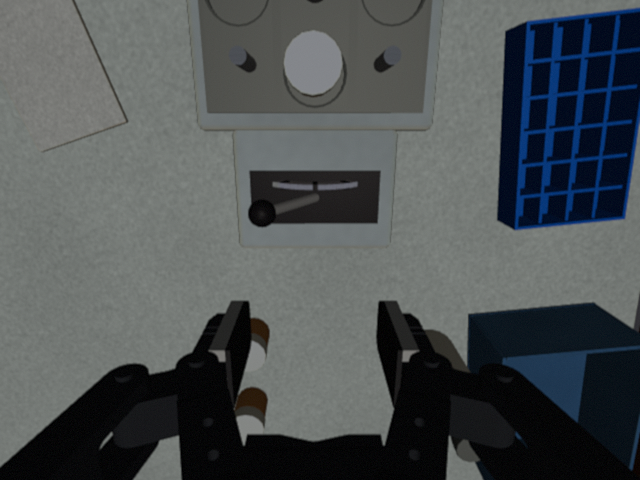

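Jar 2 stands in the -y well (cap (313,62)), about 3 mm off centre. Next jar 3, tool yaw −6°.

Emit:
play_rows(rows=[[[-0.684,-0.28,0.15],[0,0,1]],[[-0.684,-0.28,0.15],[0,0,1]],[[-0.684,-0.28,0.15],[0,0,1]],[[-0.684,-0.28,0.15],[0,0,1]],[[-0.684,-0.28,0.15],[0,0,1]],[[-0.684,-0.28,0.15],[0,0,1]],[[-0.684,-0.28,0.15],[0,0,1]],[[-0.684,-0.28,0.15],[0,0,1]]], claw=0.41)

```text
time: 15.87
tool_pos: [0.4876, -0.3247, 0.2331]
tcp_rot: [-2.96, -1.048, 0.0]
wrist_force: [-0.8, 0.3, -0.3]
width: 0.704
grip_force: 0.0
```

Emit:
play_rows(rows=[[[0,0,0.15],[0,0,1]],[[0,0,0.15],[0,0,1]],[[0,0,0.15],[0,0,1]],[[0,0,0.15],[0,0,1]],[[0,0,0.15],[0,0,1]],[[0,0,0.15],[0,0,1]],[[0,0,0.15],[0,0,1]],[[0,0,0.15],[0,0,1]],[[0,0,0.15],[0,0,1]]])

```text
time: 16.62
tool_pos: [0.4881, -0.3246, 0.1961]
tcp_rot: [-3.137, 0.158, -0.0]
wrist_force: [0.5, 0.6, -0.4]
width: 0.705
grip_force: 0.0
```

```bash
python3 - <<'E'
from h import *
ps=caps(); p=min(ps,key=lambda p:np.hypot(p[0]-.482,p[1]+.325))
go([p[0]+.005,p[1]-.0005,.015],-6)
E
```

```text
cap px [ 93.8 110.7] area 8151 wh [140 212] -> [ 0.5866 -0.1767  0.052 ] dia 0.0873
cap px [ 10.3 117. ] area 1709 wh [ 28 126] -> [ 0.5884 -0.1161  0.052 ] dia 0.044
cap px [316.4 228.8] area 1868 wh [50 48] -> [ 0.4835 -0.3259  0.052 ] dia 0.0383
cap px [440.4 233.3] area 1274 wh [46 42] -> [ 0.47   -0.4227  0.052 ] dia 0.0334
shift [0.0029 0.0062 0.7241] turn [-0.0003  0.      0.0042] from [ 0.4879 -0.3248  0.196 ] -5.81 t 16.7
```

Emit:
play_rows(rows=[[[0.003,0.005,0.15],[0,0,0.004]],[[0.003,0.005,0.3],[0,0,0.004]],[[0.003,0.005,0.45],[0,0,0.004]],[[0.003,0.005,0.6],[0,0,0.004]],[[0.003,0.005,0.7],[0,0,0.004]],[[0.003,0.005,0.724],[0,0,0.004]],[[0.003,0.005,0.724],[0,0,0.004]],[[0.003,0.005,0.724],[0,0,0.004]]])

```text
time: 17.33
tool_pos: [0.4889, -0.3275, 0.016]
tcp_rot: [3.136, -0.168, 0.001]
wrist_force: [-0.7, -0.3, -0.3]
width: 0.702
grip_force: 0.0
```

Emit:
play_rows(rows=[[[0,0,0],[0,0,0]],[[0,0,0],[0,0,0]],[[0,0,0],[0,0,0]],[[0,0,0],[0,0,0]],[[0,0,0],[0,0,0]],[[0,0,0],[0,0,0]],[[0,0,-0.15],[0,0,0]],[[0,0,-0.3],[0,0,0]],[[0,0,-0.45],[0,0,0]],[[0,0,-0.6],[0,0,0]],[[0,0,-0.75],[0,0,0]],[[0,0,-0.9],[0,0,0]],[[0,0,-0.98],[0,0,0]],[[0,0,-0.98],[0,0,0]],[[0,0,-0.98],[0,0,0]]], claw=-0.3)

```text
time: 18.58
tool_pos: [0.4887, -0.3277, 0.2624]
tcp_rot: [3.135, -0.17, 0.006]
wrist_force: [0.6, -0.6, -1.9]
width: 0.485
grip_force: 30.9
```

```bash
python3 - <<'E'
from h import *
w=well(0,.061); u=np.array([np.cos(np.radians(-6)),np.sin(np.radians(-6))]); t=w+u*.005
go([*t,.25],-6); print(t,bot.read_state()["width"])
E
```

```text
shift [ 0.5386 -1.3915  0.0484] turn [ 0.0029 -0.005  -0.0043] from [ 0.4887 -0.3277  0.2624] -6.2 t 18.6
[0.66013845 0.00360112] 0.4852646518659947
```

Emit:
play_rows(rows=[[[0.4,-0.98,0],[0,0,0]],[[0.4,-0.98,0],[0,0,0]],[[0.4,-0.98,0],[0,0,0]],[[0.4,-0.98,0],[0,0,0]],[[0.4,-0.98,0],[0,0,0]],[[0.4,-0.98,0],[0,0,0]],[[0.4,-0.98,0],[0,0,0]],[[0.4,-0.98,0],[0,0,0]],[[0.4,-0.98,0],[0,0,0]]])

```text
time: 19.33
tool_pos: [0.6127, -0.0935, 0.2573]
tcp_rot: [3.137, -0.166, -0.007]
wrist_force: [-0.5, -0.2, -1.1]
width: 0.483
grip_force: 31.2
```

Emit:
play_rows(rows=[[[0.139,-0.41,0],[0,0,0]],[[0.139,-0.41,0],[0,0,0]],[[0.139,-0.41,0],[0,0,0]],[[0.139,-0.41,0.1],[0,0,0]],[[0.139,-0.41,0.2],[0,0,0]],[[0.139,-0.41,0.3],[0,0,0]],[[0.139,-0.41,0.4],[0,0,0]],[[0.139,-0.41,0.4],[0,0,0]],[[0.139,-0.41,0.4],[0,0,0]],[[0.139,-0.41,0.4],[0,0,0]]])

```text
time: 20.17
tool_pos: [0.6597, 0.0025, 0.1609]
tcp_rot: [3.137, -0.172, 0.001]
wrist_force: [-0.8, 0.6, -0.8]
width: 0.485
grip_force: 31.2
```

```bash
python3 - <<'E'
from h import *
w=well(0,.0605); u=np.array([np.cos(np.radians(-6)),np.sin(np.radians(-6))]); t=w+u*.005
go([*t,.086],-6); snap("wrist","w8.png")
E
```

```text
shift [-0.0009 -0.0048  0.2996] turn [ 0.0003 -0.0008 -0.0062] from [0.6597 0.0025 0.1609] -6.28 t 20.2
```

View pics/w8.png

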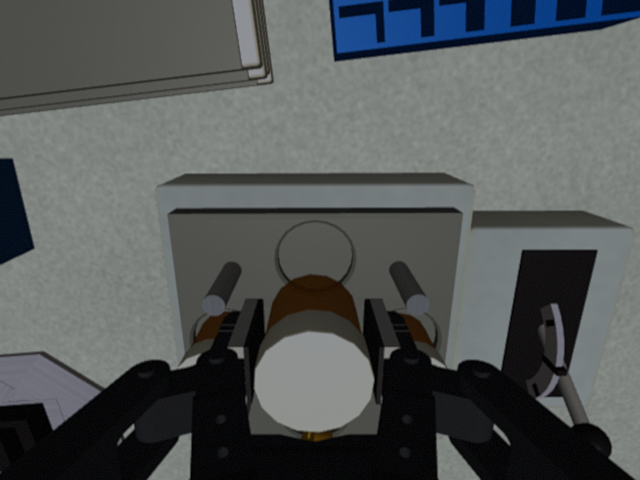

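```bash
python3 - <<'E'
from h import *
im,K,T=snap("wrist")
print(onz(K,T,(315.5,255.5),.078).round(4), well(0))
go([.66,.0037,.086],-6)
E
```

```text
[0.6562 0.0025 0.078 ] [0.65417131 0.00422829]
shift [-0.0051 -0.0026  0.3063] turn [-0.0002 -0.0049 -0.0055] from [0.6609 0.0029 0.1626] -6.25 t 20.3
```

Emit:
play_rows(rows=[[[0,-0.003,0.08],[0,0,-0.005]],[[0,-0.003,0.15],[0,0,-0.005]],[[0,-0.003,0.2],[0,0,-0.005]],[[0,-0.003,0.2],[0,0,-0.005]],[[0,-0.003,0.2],[0,0,-0.005]],[[0,-0.003,0.2],[0,0,-0.005]]])

```text
time: 20.77
tool_pos: [0.6605, 0.0045, 0.1115]
tcp_rot: [-3.137, 0.164, -0.003]
wrist_force: [0.2, 0.3, -0.4]
width: 0.485
grip_force: 31.2
```

```bash
python3 - <<'E'
from h import *
go([.6595,.0037,.086],-6)
E
```

```text
shift [-0.004   0.0036  0.102 ] turn [-0.0002 -0.0027  0.0007] from [0.6605 0.0045 0.1115] -5.97 t 20.8
```

Emit:
play_rows(rows=[[[-0.001,0.004,0.04],[0,0,0]],[[-0.001,0.004,0.07],[0,0,0]],[[-0.001,0.004,0.09],[0,0,0]],[[-0.001,0.004,0.1],[0,0,0]],[[-0.001,0.004,0.1],[0,0,0]],[[-0.001,0.004,0.1],[0,0,0]]])

```text
time: 21.27
tool_pos: [0.6593, 0.0036, 0.0876]
tcp_rot: [-3.137, 0.164, -0.0]
wrist_force: [-6.3, -0.8, 14.1]
width: 0.481
grip_force: 32.8
```

Emit:
play_rows(rows=[[[0,0,-0.005],[0,0,0]],[[0,0,-0.005],[0,0,0]],[[0,0,-0.005],[0,0,0]],[[0,0,-0.05],[0,0,0]],[[0,0,-0.15],[0,0,0]],[[0,0,-0.3],[0,0,0]],[[0,0,-0.45],[0,0,0]],[[0,0,-0.6],[0,0,0]],[[0,0,-0.75],[0,0,0]],[[-0.15,0.1,-0.75],[0,0,-0.17]],[[-0.3,0.25,-0.75],[0,0,-0.33]],[[-0.4,0.4,-0.75],[0,0,-0.5]],[[-0.5,0.55,-0.75],[0,0,-0.66]],[[-0.6,0.7,-0.75],[0,0,-0.82]],[[-0.7,0.85,-0.75],[0,0,-1]],[[-0.75,0.95,-0.75],[0,0,-1]],[[-0.75,0.95,-0.75],[0,0,-1]]], claw=0.22)

```text
time: 22.68
tool_pos: [0.4454, -0.2155, 0.2732]
tcp_rot: [2.959, 1.051, -0.002]
wrist_force: [0.9, -0.5, -0.2]
width: 0.612
grip_force: 0.0
```

```bash
python3 - <<'E'
from h import *
caps(.122)
go([.464,-.422,.2],174)
E
```

```text
cap px [227.6  34.6] area 1183 wh [103  67] -> [ 0.5112 -0.0853  0.122 ] dia 0.031
cap px [342.8  55.5] area 7969 wh [202 138] -> [ 0.5513 -0.1553  0.122 ] dia 0.0786
shift [-0.4509  0.6862  0.2954] turn [-0.0044  0.0046 -3.0027] from [ 0.4442 -0.2175  0.2732] 38.88 t 22.7
```

Emit:
play_rows(rows=[[[-0.45,0.686,0.2],[0,0,-1]],[[-0.45,0.686,0.2],[0,0,-1]],[[-0.45,0.686,0.2],[0,0,-1]],[[-0.45,0.686,0.2],[0,0,-1]],[[-0.45,0.686,0.2],[0,0,-1]],[[-0.45,0.686,0.2],[0,0,-1]],[[-0.45,0.686,0.2],[0,0,-1]],[[-0.45,0.686,0.2],[0,0,-1]]], claw=0.41)

```text
time: 23.4
tool_pos: [0.4684, -0.4179, 0.2218]
tcp_rot: [-2.334, -2.101, -0.0]
wrist_force: [-0.7, 0.2, 0.1]
width: 0.707
grip_force: 0.0
```

Emit:
play_rows(rows=[[[0,0,0.1],[0,0,-1]],[[0,0,0.1],[0,0,-1]],[[0,0,0.1],[0,0,-1]],[[0,0,0.1],[0,0,-1]],[[0,0,0.1],[0,0,-1]],[[0,0,0.1],[0,0,-1]],[[0,0,0.1],[0,0,-1]]])

```text
time: 23.98
tool_pos: [0.469, -0.4165, 0.1982]
tcp_rot: [1.345, 2.838, -0.0]
wrist_force: [0.0, -0.2, -0.5]
width: 0.702
grip_force: 0.0
```

Emit:
play_rows(rows=[[[0,0,0],[0,0,-1]],[[0,0,0],[0,0,-1]],[[0,0,0],[0,0,-1]],[[0,0,0],[0,0,-1]],[[0,0,0],[0,0,-1]],[[0,0,0],[0,0,-1]],[[0,0,0],[0,0,-1]],[[0,0,0],[0,0,-1]],[[0,0,0],[0,0,-1]]])

```text
time: 24.73
tool_pos: [0.469, -0.4167, 0.1981]
tcp_rot: [0.166, 3.137, -0.001]
wrist_force: [-0.3, 0.2, -0.1]
width: 0.704
grip_force: 0.0
```

```bash
python3 - <<'E'
from h import *
ps=caps(fn="w9.png")
if ps:
    p=min(ps,key=lambda p:np.hypot(p[0]-.468,p[1]+.424))
    go([p[0]-.005,p[1]+.0005,.015],174)
print(bot.read_state()["q"].round(2))
E
```

```text
cap px [300.6 219.5] area 1891 wh [50 48] -> [ 0.4649 -0.4257  0.052 ] dia 0.0385
cap px [599.1 310.5] area 3521 wh [ 71 148] -> [ 0.5706 -0.1834  0.052 ] dia 0.0717
shift [ 0.0325 -0.037   0.732 ] turn [-0.0004  0.0006 -0.0013] from [ 0.4689 -0.4168  0.198 ] 173.94 t 24.8
[-0.77  0.2   1.75  0.    1.2  -2.23]
```

Emit:
play_rows(rows=[[[0.033,-0.036,0.15],[0,0,0]],[[0.033,-0.036,0.3],[0,0,0]],[[0.033,-0.036,0.45],[0,0,0]],[[0.033,-0.036,0.6],[0,0,0]],[[0.033,-0.036,0.7],[0,0,0]],[[0.033,-0.036,0.732],[0,0,0]],[[0.033,-0.036,0.732],[0,0,0]],[[0.033,-0.036,0.732],[0,0,0]]])

```text
time: 25.45
tool_pos: [0.4601, -0.4257, 0.0153]
tcp_rot: [0.164, 3.137, -0.001]
wrist_force: [0.1, 0.1, 0.9]
width: 0.704
grip_force: 0.0
```

Emit:
play_rows(rows=[[[0,0,0],[0,0,0]],[[0,0,0],[0,0,0]],[[0,0,0],[0,0,0]],[[0,0,0],[0,0,0]],[[0,0,0],[0,0,0]],[[0,0,0],[0,0,0]],[[0,0,-0.15],[0,0,0]],[[0,0,-0.3],[0,0,0]],[[0,0,-0.45],[0,0,0]],[[0,0,-0.6],[0,0,0]],[[0,0,-0.75],[0,0,0]],[[0,0,-0.9],[0,0,0]],[[0,0,-0.98],[0,0,0]],[[0,0,-0.98],[0,0,0]],[[0,0,-0.98],[0,0,0]]], claw=-0.3)

```text
time: 26.7
tool_pos: [0.4601, -0.4259, 0.262]
tcp_rot: [0.164, 3.134, -0.005]
wrist_force: [-0.1, 0.5, -2.1]
width: 0.481
grip_force: 30.8
```

```bash
python3 - <<'E'
from h import *
w=well(2,.0608); u=np.array([np.cos(np.radians(174)),np.sin(np.radians(174))]); t=w+u*.0045
go([*t,.25],174); print(t,bot.read_state()["width"])
E
```

```text
shift [-0.0916  1.7925  0.0433] turn [-0.0037  0.0045  0.0006] from [ 0.4601 -0.4259  0.262 ] 174.03 t 26.7
[0.52955772 0.01732571] 0.48096996725638286
```

Emit:
play_rows(rows=[[[-0.05,0.9,0],[0,0,0]],[[-0.05,0.9,0],[0,0,0]],[[-0.05,0.9,0],[0,0,0]],[[-0.05,0.9,0],[0,0,0]],[[-0.05,0.9,0],[0,0,0]],[[-0.05,0.9,0],[0,0,0]],[[-0.05,0.9,0],[0,0,0]],[[-0.05,0.9,0],[0,0,0]]])

```text
time: 27.37
tool_pos: [0.4942, -0.2014, 0.2571]
tcp_rot: [-0.159, -3.134, -0.001]
wrist_force: [0.6, -0.5, -0.3]
width: 0.482
grip_force: 31.1
```

Emit:
play_rows(rows=[[[-0.042,0.892,0],[0,0,0]],[[-0.042,0.892,0],[0,0,0]],[[-0.042,0.892,0],[0,0,0]],[[-0.042,0.892,0],[0,0,0]],[[-0.042,0.892,0],[0,0,0]],[[-0.042,0.892,0],[0,0,0]],[[-0.042,0.892,0.1],[0,0,0]],[[-0.042,0.892,0.25],[0,0,0]],[[-0.042,0.892,0.4],[0,0,0]],[[-0.042,0.892,0.5],[0,0,0]],[[-0.042,0.892,0.55],[0,0,0]],[[-0.042,0.892,0.55],[0,0,0]],[[-0.042,0.892,0.55],[0,0,0]],[[-0.042,0.892,0.55],[0,0,0]]])

```text
time: 28.53
tool_pos: [0.5307, 0.0172, 0.1238]
tcp_rot: [0.165, 3.134, -0.0]
wrist_force: [-0.0, -1.0, -0.4]
width: 0.48
grip_force: 31.2
```

```bash
python3 - <<'E'
from h import *
w=well(2,.0604); u=np.array([np.cos(np.radians(174)),np.sin(np.radians(174))]); t=w+u*.0045
go([*t,.0855],174)
E
```

```text
shift [ 3.300e-03 -1.000e-04  1.531e-01] turn [ 0.0002  0.0038 -0.0004] from [0.5307 0.0172 0.1238] 173.98 t 28.5
```

Emit:
play_rows(rows=[[[0.002,0,0.05],[0,0,0]],[[0.002,0,0.09],[0,0,0]],[[0.002,0,0.12],[0,0,0]],[[0.002,0,0.14],[0,0,0]],[[0.002,0,0.151],[0,0,0]],[[0.002,0,0.151],[0,0,0]],[[0.002,0,0.151],[0,0,0]]])

```text
time: 29.12
tool_pos: [0.5283, 0.0178, 0.087]
tcp_rot: [-0.163, -3.136, 0.001]
wrist_force: [-9.6, -2.3, 20.5]
width: 0.484
grip_force: 33.5
```

Emit:
play_rows(rows=[[[0,0,-0.005],[0,0,0]],[[0,0,-0.005],[0,0,0]],[[0,0,-0.005],[0,0,0]],[[0,0,-0.05],[0,0,0]],[[0,0,-0.15],[0,0,0]],[[0,0,-0.3],[0,0,0]],[[0,0,-0.45],[0,0,0]],[[0,0,-0.6],[0,0,0]],[[0,0,-0.75],[0,0,0]],[[0.1,0.1,-0.8],[0,0,0.17]],[[0.15,0.25,-0.8],[0,0,0.33]],[[0.2,0.4,-0.8],[0,0,0.5]],[[0.2,0.5,-0.8],[0,0,0.66]],[[0.2,0.6,-0.8],[0,0,0.82]],[[0.2,0.7,-0.8],[0,0,1]],[[0.2,0.7,-0.8],[0,0,1]],[[0.2,0.7,-0.8],[0,0,1]]], claw=0.22)

```text
time: 30.53
tool_pos: [0.4966, 0.1986, 0.2845]
tcp_rot: [-1.35, -2.836, 0.0]
wrist_force: [0.0, -0.0, 0.6]
width: 0.61
grip_force: 0.0
```

```bash
python3 - <<'E'
from h import *
a=snap("scene","s2.png"); b=snap("side","d2.png")
snap("wrist","w10.png")
A=cv2.resize(a[0][200:345,245:425],None,fx=2.2,fy=2.2,interpolation=3); B=cv2.resize(b[0][205:335,245:375],None,fx=2.4,fy=2.4,interpolation=3)
W=cv2.resize(cv2.imread("pics/w10.png"),None,fx=.45,fy=.45)
o=np.zeros((600,720,3),np.uint8); o[:319,:396]=A; o[:312,400:712]=B; o[330:546,:288]=W
D=cv2.resize(b[0][365:460,275:375],None,fx=2.5,fy=2.5,interpolation=3); o[330:330+D.shape[0],400:400+D.shape[1]]=D
cv2.imwrite("pics/comp2.png",o)
go([.479,.301,.25],84)
E
```

```text
shift [0.3683 0.2078 0.1375] turn [-3.0000e-04  4.0000e-04  1.0028e+00] from [0.4968 0.1968 0.2844] 129.12 t 30.7
```

View pics/comp2.png

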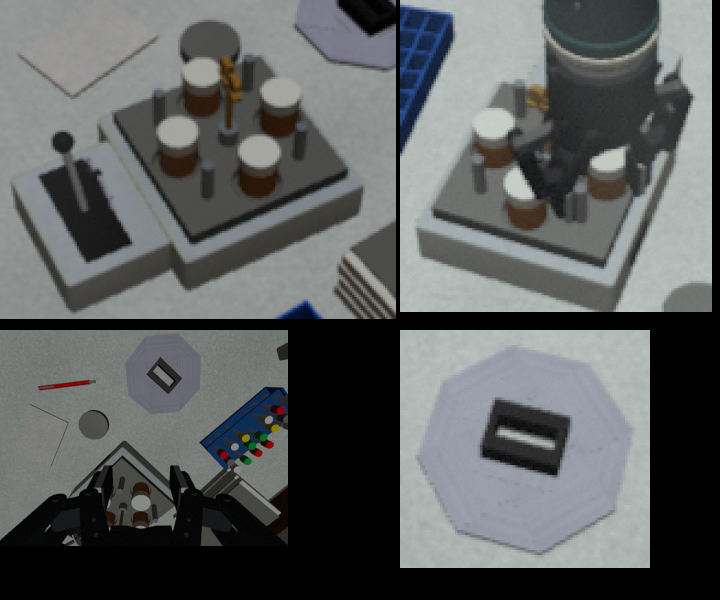

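All four jars stand in wells. The cover lies unmoved; hub in wrist view around (365,835/…)≈(363,835·)… I'll measure hub by mask.

```bash
cat >> h.py <<'E'
def cover(z=.028,zp=.006,fn=None):
    im,K,T=snap("wrist",fn); b,g,r=[cv2.GaussianBlur(im,(5,5),0)[...,i].astype(int) for i in range(3)]
    # plate polygon
    m=((b-g>4)&(g>60)).astype(np.uint8); m=cv2.morphologyEx(m,cv2.MORPH_OPEN,np.ones((5,5)))
    st,ce,i=max([(s,c,0) for s,c in blobs(m,1500)],key=lambda x:x[0][4])
    n,l=cv2.connectedComponents(m); lab=l[st[1]:st[1]+st[3],st[0]:st[0]+st[2]]; v=np.bincount(lab[lab>0]).argmax()
    cn=max(cv2.findContours((l==v).astype(np.uint8),cv2.RETR_EXTERNAL,cv2.CHAIN_APPROX_NONE)[0],key=cv2.contourArea)[:,0]
    hull=cv2.convexHull(cn); w=np.array([onz(K,T,q,zp)[:2] for q in hull[:,0].astype(float)])
    Mo=cv2.moments((w*1e4).astype(np.float32)); pc=np.array([Mo["m10"],Mo["m01"]])/Mo["m00"]/1e4
    print("plate c",pc.round(4),"area side",np.sqrt(Mo["m00"]*1e-8/.8284).round(4))
    # hub: dark within hull -> world minAreaRect
    ins=np.zeros(m.shape,np.uint8); cv2.fillConvexPoly(ins,hull,1); ins=cv2.erode(ins,np.ones((9,9)))
    d=((cv2.GaussianBlur(im,(3,3),0).max(2)<48)&(ins>0)).astype(np.uint8)
    sl=((im.min(2)>80)&(ins>0)&(l!=v)).astype(np.uint8)
    hc=max(cv2.findContours(d,cv2.RETR_EXTERNAL,cv2.CHAIN_APPROX_NONE)[0],key=cv2.contourArea)[:,0].astype(float)
    wh=np.array([onz(K,T,q,z)[:2] for q in hc])
    rc=cv2.minAreaRect((wh*1e4).astype(np.float32)); bx=cv2.boxPoints(rc)/1e4
    e=[bx[1]-bx[0],bx[2]-bx[1]]; L=[np.linalg.norm(x) for x in e]; a=e[int(L[1]>L[0])]
    print("hub c",bx.mean(0).round(4),"LW",np.round(L,4),"yaw",np.degrees(np.arctan2(a[1],a[0])).round(1),"or 180")
E
python3 - <<'E'
from h import *
cover()
E
```

```text
plate c [0.4771 0.3019] area side 0.169
hub c [0.4772 0.3012] LW [0.0636 0.0432] yaw -1.4 or 180
```

```bash
python3 - <<'E'
from h import *
go([.477,.3015,.2],178.6)
E
```

```text
shift [0.3759 0.203  0.3373] turn [-4.0000e-04 -1.0000e-04 -1.1006e+00] from [0.4968 0.1966 0.2843] 129.07 t 30.7
```

Emit:
play_rows(rows=[[[0.376,0.203,0.15],[0,0,-0.95]],[[0.376,0.203,0.15],[0,0,-0.95]],[[0.376,0.203,0.15],[0,0,-0.95]],[[0.376,0.203,0.15],[0,0,-0.95]],[[0.376,0.203,0.15],[0,0,-0.95]],[[0.376,0.203,0.15],[0,0,-0.95]],[[0.376,0.203,0.15],[0,0,-0.95]],[[0.376,0.203,0.15],[0,0,-0.95]],[[0.376,0.203,0.15],[0,0,-0.95]]], claw=0.41)

```text
time: 31.48
tool_pos: [0.4774, 0.3016, 0.2469]
tcp_rot: [0.231, 3.133, 0.0]
wrist_force: [-0.8, 0.3, -0.0]
width: 0.704
grip_force: 0.0
```

```bash
python3 - <<'E'
from h import *
cover(fn="w11.png")
go([.477,.3015,.012],178.6)
E
```

```text
plate c [0.477 0.302] area side 0.1688
hub c [0.4757 0.302 ] LW [0.0671 0.0421] yaw -1.2 or 180
shift [ 1.500e-03 -9.000e-04  9.398e-01] turn [ 0.0002  0.0002 -0.1555] from [0.4774 0.3016 0.2469] 171.6 t 31.5
```

Emit:
play_rows(rows=[[[0.001,0,0.15],[0,0,-0.157]],[[0.001,0,0.3],[0,0,-0.157]],[[0.001,0,0.45],[0,0,-0.157]],[[0.001,0,0.6],[0,0,-0.157]],[[0.001,0,0.75],[0,0,-0.157]],[[0.001,0,0.85],[0,0,-0.157]],[[0.001,0,0.92],[0,0,-0.157]],[[0.001,0,0.938],[0,0,-0.157]],[[0.001,0,0.938],[0,0,-0.157]],[[0.001,0,0.938],[0,0,-0.157]]])

```text
time: 32.37
tool_pos: [0.4777, 0.3025, 0.0132]
tcp_rot: [0.033, 3.14, 0.001]
wrist_force: [1.2, 1.0, 1.0]
width: 0.706
grip_force: 0.0
```

```bash
python3 - <<'E'
from h import *
go([.477,.3018,.010],178.7)
print(bot.read_state()["wrist_force"])
E
```

```text
shift [ 0.0029 -0.0028  0.0127] turn [0.0008 0.0013 0.002 ] from [0.4777 0.3025 0.0132] 178.79 t 32.4
[1.19361021 1.01000009 0.99460125]
```

Emit:
play_rows(rows=[[[0.002,-0.002,0.011],[0,0,0]],[[0.002,-0.002,0.011],[0,0,0]],[[0.002,-0.002,0.011],[0,0,0]],[[0.002,-0.002,0.011],[0,0,0]],[[0.002,-0.002,0.011],[0,0,0]],[[0.002,-0.002,0.011],[0,0,0]],[[0.002,-0.002,0.011],[0,0,0]],[[0.002,-0.002,0.011],[0,0,0]]], claw=-0.3, newtons=60)

```text
time: 33.03
tool_pos: [0.4782, 0.3026, 0.0117]
tcp_rot: [0.032, 3.138, 0.003]
wrist_force: [0.8, -0.8, 6.7]
width: 0.499
grip_force: 64.7
```

```bash
python3 - <<'E'
from h import *
go([.477,.3018,.26],178.7); s=bot.read_state(); print(s["width"]*85,s["grip_force"],s["wrist_force"])
E
```

```text
shift [ 0.0011 -0.0015 -0.9934] turn [0.0025 0.0046 0.0031] from [0.4782 0.3026 0.0117] 178.84 t 33.0
42.38909734894745 64.74690914154053 [ 0.75830771 -0.7806681   6.71698666]
```

Emit:
play_rows(rows=[[[0,0,-0.1],[0,0,0]],[[0,0,-0.2],[0,0,0]],[[0,0,-0.3],[0,0,0]],[[0,0,-0.4],[0,0,0]],[[0,0,-0.5],[0,0,0]],[[0,0,-0.6],[0,0,0]],[[0,0,-0.7],[0,0,0]],[[0,0,-0.8],[0,0,0]],[[0,0,-0.9],[0,0,0]],[[0,0,-1],[0,0,0]],[[0,0,-1],[0,0,0]],[[0,0,-1],[0,0,0]],[[0,0,-1],[0,0,0]]])

```text
time: 34.12
tool_pos: [0.4753, 0.3011, 0.2574]
tcp_rot: [-0.032, -3.139, 0.002]
wrist_force: [-0.3, -0.7, -4.8]
width: 0.497
grip_force: 63.6
```

```bash
python3 - <<'E'
from h import *
go([*C,.262],172.4); s=bot.read_state(); print(s["width"]*85,s["grip_force"],s["wrist_force"],s["torque"])
snap("wrist","w12.png")
o=cv2.imread("pics/w12.png");d=snap("side")[0]
cv2.imwrite("pics/comp3.png",np.hstack([cv2.resize(o,(400,300)),cv2.resize(d,(400,300))]))
E
```

```text
shift [-0.5002 -1.1527 -0.0179] turn [-0.0021 -0.0031  0.1432] from [0.4753 0.3011 0.2574] 178.85 t 34.1
42.25866613249618 63.63739728927612 [-0.27951827 -0.69078979 -4.83156961] [0.00567261 0.02707359 0.00803208]
```

View pics/comp3.png

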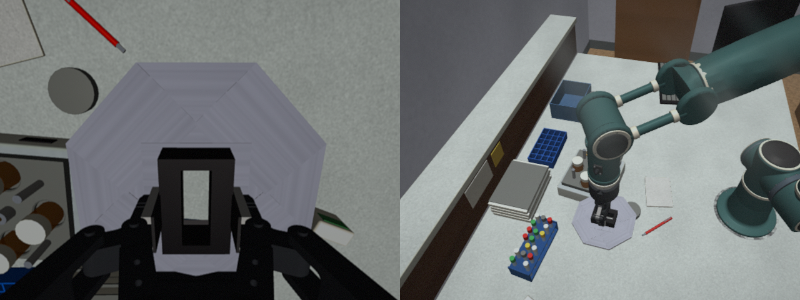

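Emit:
play_rows(rows=[[[-0.25,-0.6,0],[0,0,0.143]],[[-0.25,-0.6,0],[0,0,0.143]],[[-0.25,-0.6,0],[0,0,0.143]],[[-0.25,-0.6,0],[0,0,0.143]],[[-0.25,-0.6,0],[0,0,0.143]],[[-0.25,-0.6,0],[0,0,0.143]],[[-0.25,-0.6,0],[0,0,0.143]],[[-0.25,-0.6,0],[0,0,0.143]]])

```text
time: 34.88
tool_pos: [0.535, 0.1512, 0.2583]
tcp_rot: [-0.207, -3.132, 0.0]
wrist_force: [-0.6, 0.4, -3.5]
width: 0.499
grip_force: 63.8
```

```bash
sed -i 's/.5945,.0105\]/.5942,.0098]/' h.py; python3 - <<'E'
from h import *
go([*C,.25],172.4)
E
```

```text
shift [-0.3093 -0.5296  0.0325] turn [-0.0003 -0.0029  0.0011] from [0.535  0.1512 0.2583] 172.45 t 34.9
```

Emit:
play_rows(rows=[[[-0.309,-0.53,0],[0,0,0]],[[-0.309,-0.53,0],[0,0,0]],[[-0.309,-0.53,0],[0,0,0]],[[-0.309,-0.53,0],[0,0,0]],[[-0.309,-0.53,0],[0,0,0]],[[-0.309,-0.53,0],[0,0,0]],[[-0.309,-0.53,0.05],[0,0,0]],[[-0.309,-0.53,0.1],[0,0,0]],[[-0.309,-0.53,0.1],[0,0,0]],[[-0.309,-0.53,0.1],[0,0,0]],[[-0.309,-0.53,0.1],[0,0,0]]])

```text
time: 35.8
tool_pos: [0.5943, 0.01, 0.2338]
tcp_rot: [-0.206, -3.134, -0.0]
wrist_force: [-1.3, 0.2, -2.7]
width: 0.494
grip_force: 63.8
```

```bash
python3 - <<'E'
from h import *
go([*C,.14],172.4)
im,K,T=snap("wrist","w13.png"); cv2.imwrite("pics/w13c.png",cv2.resize(im[200:480,150:490],None,fx=1.5,fy=1.5))
print(proj(K,T,[*C,.192]),proj(K,T,[*C,.188]))
hsv=cv2.cvtColor(im,cv2.COLOR_BGR2HSV); m=(hsv[...,0]>12)&(hsv[...,0]<28)&(hsv[...,1]>140)&(hsv[...,2]>40)
print([(s.tolist(),c.round(1)) for s,c in blobs(m,20)])
E
```

```text
shift [-0.     -0.0007  0.3753] turn [-0.     -0.0015  0.0021] from [0.5943 0.01   0.2338] 172.5 t 35.8
[311.62554462 276.22827318] [311.66695443 273.25900324]
[([296, 273, 38, 28, 494], array([309.9, 284. ]))]
```

View pics/w13c.png

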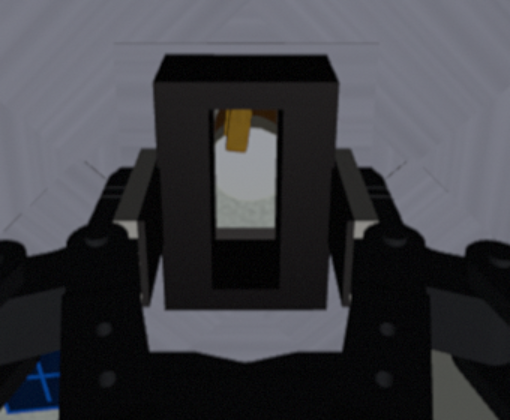

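Through the slot I see the nut's +x wing end (crop (239,130)), skewed about 6° to the slot; I'll turn the cover 6° clockwise and lower slowly.

Emit:
play_rows(rows=[[[0,0,0],[0,0,0.133]],[[0,0,0.02],[0,0,0.133]],[[0,0,0.04],[0,0,0.133]],[[0,0,0.06],[0,0,0.133]],[[0,0,0.08],[0,0,0.133]],[[0,0,0.1],[0,0,0.133]],[[0,0,0.12],[0,0,0.133]],[[0,0,0.14],[0,0,0.133]],[[0,0,0.16],[0,0,0.133]],[[0,0,0.18],[0,0,0.133]],[[0,0,0.18],[0,0,0.133]],[[0,0,0.18],[0,0,0.133]]])

```text
time: 36.85
tool_pos: [0.5946, 0.0089, 0.1889]
tcp_rot: [-0.371, -3.119, 0.0]
wrist_force: [0.2, 0.3, -2.8]
width: 0.5
grip_force: 63.9
```

```bash
python3 - <<'E'
from h import *
go([*C,.138],166.5); s=bot.read_state(); print(s["wrist_force"].round(1),s["torque"].round(2))
E
```

```text
shift [0.0021 0.003  0.2037] turn [-0.0002 -0.0013 -0.0016] from [0.5946 0.0089 0.1889] 166.43 t 36.9
[ 0.2  0.3 -2.8] [-0.01  0.01  0.01]
```

No contact with the nut entering the slot. Continue.

Emit:
play_rows(rows=[[[0,0.002,0.02],[0,0,0]],[[0,0.002,0.04],[0,0,0]],[[0,0.002,0.06],[0,0,0]],[[0,0.002,0.08],[0,0,0]],[[0,0.002,0.1],[0,0,0]],[[0,0.002,0.12],[0,0,0]],[[0,0.002,0.14],[0,0,0]],[[0,0.002,0.16],[0,0,0]],[[0,0.002,0.175],[0,0,0]],[[0,0.002,0.175],[0,0,0]],[[0,0.002,0.175],[0,0,0]]])

```text
time: 37.77
tool_pos: [0.5948, 0.0094, 0.1454]
tcp_rot: [-0.371, -3.119, 0.0]
wrist_force: [-0.5, -0.5, -3.3]
width: 0.5
grip_force: 63.9
```

```bash
python3 - <<'E'
from h import *
go([*C,.138],166.5); s=bot.read_state(); print(s["wrist_force"].round(1),s["torque"].round(2))
E
```

```text
shift [0.0027 0.0009 0.0297] turn [-0.0002 -0.0009 -0.0017] from [0.5948 0.0094 0.1454] 166.43 t 37.8
[-0.5 -0.5 -3.3] [ 0.01 -0.05 -0.02]
```

Emit:
play_rows(rows=[[[0,0,0.01],[0,0,0]],[[0,0,0.02],[0,0,0]],[[0,0,0.026],[0,0,0]],[[0,0,0.03],[0,0,0]],[[0,0,0.03],[0,0,0]],[[0,0,0.03],[0,0,0]]])

```text
time: 38.27
tool_pos: [0.595, 0.0094, 0.1383]
tcp_rot: [-0.371, -3.12, -0.0]
wrist_force: [-0.3, 0.3, -2.8]
width: 0.497
grip_force: 64.0
```

Emit:
play_rows(rows=[[[0,0,0.004],[0,0,0]],[[0,0,0.008],[0,0,0]],[[0,0,0.01],[0,0,0]],[[0,0,0.01],[0,0,0]],[[0,0,0.01],[0,0,0]]])

```text
time: 38.68
tool_pos: [0.5953, 0.0094, 0.1377]
tcp_rot: [0.371, 3.119, 0.0]
wrist_force: [-4.7, -0.6, 6.2]
width: 0.496
grip_force: 65.0
```

Emit:
play_rows(rows=[[[0,0,0],[0,0,0]],[[0,0,0],[0,0,0]],[[0,0,0],[0,0,0]],[[0,0,0],[0,0,0]],[[0,0,-0.05],[0,0,0]],[[0,0,-0.12],[0,0,0]],[[0,0,-0.24],[0,0,0]],[[0,0,-0.36],[0,0,0]],[[0,0,-0.45],[0,0,0]],[[0,0,-0.45],[0,0,0]],[[0,0,-0.45],[0,0,0]]], claw=0.5)

```text
time: 39.6
tool_pos: [0.5966, 0.0094, 0.2516]
tcp_rot: [0.371, 3.114, 0.001]
wrist_force: [-0.9, 0.7, -0.9]
width: 0.749
grip_force: 0.0
```

```bash
python3 - <<'E'
from h import *
cover(z=.154,zp=.132,fn="w14.png")
im=cv2.imread("pics/w14.png"); hsv=cv2.cvtColor(im,cv2.COLOR_BGR2HSV); m=((hsv[...,0]>12)&(hsv[...,0]<28)&(hsv[...,1]>140)&(hsv[...,2]>40)).astype(np.uint8)
bb=blobs(m,40); print([(s.tolist(),c.round(1)) for s,c in bb])
go([*C,.168],166.5)
K,T=snap("wrist")[1:]
cn=max(cv2.findContours(m,cv2.RETR_EXTERNAL,cv2.CHAIN_APPROX_NONE)[0],key=cv2.contourArea)[:,0].astype(float)
w=np.array([onz(K,T,q,.187)[:2] for q in cn]); rc=cv2.minAreaRect((w*1e4).astype(np.float32)); print(rc)
a=snap("scene")[0]; b=snap("side")[0]
A=cv2.resize(a[200:345,245:425],None,fx=2.2,fy=2.2,interpolation=3); B=cv2.resize(b[205:335,245:375],None,fx=2.4,fy=2.4,interpolation=3)
W=cv2.resize(im[180:420,150:490],None,fx=1.1,fy=1.1)
o=np.zeros((600,720,3),np.uint8); o[:319,:396]=A; o[:312,400:712]=B; o[330:330+W.shape[0],:W.shape[1]]=W
cv2.imwrite("pics/comp4.png",o)
E
```

```text
plate c [0.5944 0.0102] area side 0.1696
hub c [0.5926 0.0107] LW [0.0679 0.0426] yaw -13.5 or 180
[([299, 210, 25, 74, 1250], array([310.9, 246.6]))]
shift [5.800e-03 3.000e-04 3.258e-01] turn [ 0.0005  0.0023 -0.0017] from [0.5954 0.0094 0.2495] 166.42 t 39.6
((5867.0947265625, 106.31120300292969), (135.4368133544922, 444.6361999511719), 83.44754791259766)
```

View pics/comp4.png

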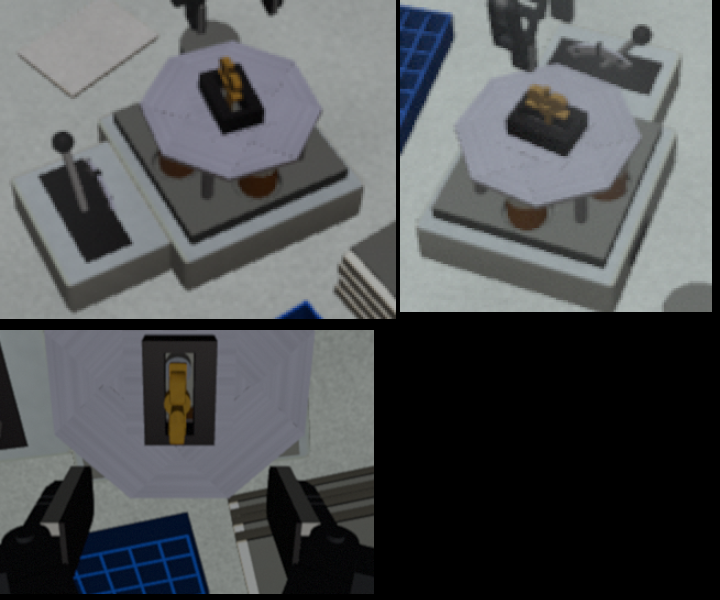

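Cover is seated level at (0.5944, 0.0102), nut standing up through the slot with the wings along it. Now lower onto the nut.

Emit:
play_rows(rows=[[[0.004,0,0.1],[0,0,0]],[[0.004,0,0.2],[0,0,0]],[[0.004,0,0.28],[0,0,0]],[[0.004,0,0.33],[0,0,0]],[[0.004,0,0.33],[0,0,0]],[[0.004,0,0.33],[0,0,0]],[[0.004,0,0.33],[0,0,0]]], claw=-0.2)

```text
time: 40.38
tool_pos: [0.5948, 0.0096, 0.1667]
tcp_rot: [0.371, 3.118, 0.0]
wrist_force: [0.2, 0.1, -0.2]
width: 0.397
grip_force: 0.0
```

```bash
python3 - <<'E'
from h import *
go([.5944,.010,.167],166.5); s=bot.read_state(); print(s["wrist_force"].round(1),s["torque"].round(2),s["q"].round(2),s["width"]*85)
E
```

```text
shift [ 0.0019  0.001  -0.0013] turn [ 0.0003  0.0015 -0.0017] from [0.5948 0.0096 0.1667] 166.42 t 40.4
[ 0.2  0.1 -0.2] [ 0.02 -0.   -0.04] [-0.03  0.16  1.85  0.    1.13 -1.36] 33.73393854434156
```

Emit:
play_rows(rows=[[[0,0,0],[0,0,0]],[[0,0,0],[0,0,0]],[[0,0,0],[0,0,0]],[[0,0,0],[0,0,0]],[[0,0,0],[0,0,0]],[[0,0,0],[0,0,0]],[[0,0,0],[0,0,0]],[[0,0,0],[0,0,0]]], claw=-1, newtons=40)

```text
time: 41.05
tool_pos: [0.595, 0.0085, 0.1676]
tcp_rot: [0.371, 3.117, -0.002]
wrist_force: [-1.0, -5.2, 5.0]
width: 0.08
grip_force: 44.6
```

```bash
python3 - <<'E'
from h import *
s=bot.read_state(); print(s["wrist_force"].round(1),s["torque"].round(3),s["width"]*85,s["tool_pos"],yaw())
E
```

```text
[-1.  -5.2  5. ] [-0.833  0.231 -0.023] 6.805316377120057 [0.59503218 0.00849125 0.16759486] 166.42433287957607
```

Gripped at 6.8 mm reading; force says the stud is ~1.5–2 mm toward −y. Correct that and turn.

Emit:
play_rows(rows=[[[0,-0.007,0],[0,0,0]],[[0,-0.007,0],[0,0,0.15]],[[0,-0.007,0.001],[0,0,0.3]],[[0,-0.007,0.002],[0,0,0.45]],[[0,-0.007,0.003],[0,0,0.6]],[[0,-0.007,0.004],[0,0,0.75]],[[0,-0.007,0.005],[0,0,0.9]],[[0,-0.007,0.005],[0,0,1]],[[0,-0.007,0.005],[0,0,1]],[[0,-0.007,0.005],[0,0,1]]])

```text
time: 41.88
tool_pos: [0.5946, 0.0076, 0.1663]
tcp_rot: [1.536, 2.738, 0.001]
wrist_force: [-1.5, -3.1, 6.0]
width: 0.084
grip_force: 44.8
```

```bash
cat >> h.py <<'E'
def st():
    s=bot.read_state(); Rm=R.from_rotvec(s["tcp_rot"]).as_matrix()
    print("F",s["wrist_force"].round(1),"Ftool",(Rm.T@s["wrist_force"]).round(1),"M",s["torque"].round(3),"w",round(s["width"]*85,1),"p",s["tool_pos"].round(4),"yaw",round(yaw(),1),"q6",s["q"][5].round(2),"t",s["time"].round(1))
E
python3 -c "
from h import *
st()"
```

```text
Traceback (most recent call last):
  File "h.py", line 69, in st
    print("F",s["wrist_force"].round(1),"Ftool",(Rm.T@s["wrist_force"]).round(1),"M",s["torque"].round(3),"w",round(s["width"]*85,1),"p",s["tool_pos"].round(4),"yaw",round(yaw(),1),"q6",s["q"][5].round(2),"t",s["time"].round(1))
                                                                                                                                                                                                                 ^^^^^^^^^^^^^^^
AttributeError: 'float' object has no attribute 'round'
```

Emit:
play_rows(rows=[[[-0.002,-0.004,0],[0,0,0.15]],[[-0.002,-0.004,0.001],[0,0,0.3]],[[-0.002,-0.004,0.002],[0,0,0.45]],[[-0.002,-0.004,0.003],[0,0,0.6]],[[-0.002,-0.004,0.004],[0,0,0.75]],[[-0.002,-0.004,0.005],[0,0,0.9]],[[-0.002,-0.004,0.005],[0,0,1]],[[-0.002,-0.004,0.005],[0,0,1]],[[-0.002,-0.004,0.005],[0,0,1]]])

```text
time: 42.63
tool_pos: [0.5937, 0.0074, 0.1651]
tcp_rot: [2.468, 1.942, 0.003]
wrist_force: [-2.3, -0.3, 6.6]
width: 0.082
grip_force: 44.9
```

Emit:
play_rows(rows=[[[0,0,0],[0,0,0.15]],[[0,0,0.001],[0,0,0.3]],[[0,0,0.002],[0,0,0.45]],[[0,0,0.003],[0,0,0.6]],[[0,0,0.004],[0,0,0.75]],[[0,0,0.005],[0,0,0.9]],[[0,0,0.005],[0,0,1]],[[0,0,0.005],[0,0,1]],[[0,0,0.005],[0,0,1]]])

```text
time: 43.38
tool_pos: [0.5929, 0.0078, 0.1638]
tcp_rot: [-3.023, -0.85, -0.001]
wrist_force: [-4.3, 1.1, 7.4]
width: 0.084
grip_force: 45.1
```

```bash
sed -i 's/s\["time"\].round(1)/round(s["time"],1)/' h.py
python3 -c "
from h import *
st()"
```

```text
F [-4.3  1.1  7.4] Ftool [-3.1 -3.2 -7.4] M [ 0.053  0.781 -0.079] w 7.1 p [0.5929 0.0078 0.1638] yaw 31.4 q6 0.99 t 43.4
```

Emit:
play_rows(rows=[[[-0.003,-0.003,0],[0,0,0.15]],[[-0.003,-0.003,0],[0,0,0.3]],[[-0.003,-0.003,0.001],[0,0,0.45]],[[-0.003,-0.003,0.001],[0,0,0.6]],[[-0.003,-0.003,0.002],[0,0,0.75]],[[-0.003,-0.003,0.003],[0,0,0.9]],[[-0.003,-0.003,0.003],[0,0,1]],[[-0.003,-0.003,0.003],[0,0,1]],[[-0.003,-0.003,0.003],[0,0,1]]])

```text
time: 44.13
tool_pos: [0.5926, 0.0087, 0.1626]
tcp_rot: [-3.117, 0.369, -0.002]
wrist_force: [-0.2, 3.6, 6.2]
width: 0.083
grip_force: 44.7
```

```bash

python3 -c "
from h import *
st()"
```

```text
F [-0.2  3.6  6.2] Ftool [-1.  -3.4 -6.2] M [ 0.545  0.324 -0.012] w 7.0 p [0.5926 0.0087 0.1626] yaw -13.5 q6 1.78 t 44.1
```

Emit:
play_rows(rows=[[[0,0,0],[0,0,0]],[[0,0,0],[0,0,0]],[[0,0,0],[0,0,0]],[[0,0,-0.08],[0,0,0]],[[0,0,-0.16],[0,0,0]],[[0,0,-0.16],[0,0,-0.15]],[[0,0,-0.16],[0,0,-0.3]],[[0,0,-0.16],[0,0,-0.45]],[[0,0,-0.16],[0,0,-0.6]],[[0,0,-0.16],[0,0,-0.75]],[[0,0,-0.16],[0,0,-0.9]],[[0,0,-0.16],[0,0,-1]],[[0,0,-0.16],[0,0,-1]]], claw=0)

```text
time: 45.22
tool_pos: [0.5918, 0.0071, 0.2008]
tcp_rot: [-3.023, -0.854, 0.001]
wrist_force: [0.4, -0.4, 0.1]
width: 0.498
grip_force: 0.0
```

Emit:
play_rows(rows=[[[0,0,0],[0,0,-0.15]],[[0,0,0],[0,0,-0.3]],[[0,0,0],[0,0,-0.45]],[[0,0,0],[0,0,-0.6]],[[0,0,0],[0,0,-0.75]],[[0,0,0],[0,0,-0.9]],[[0,0,0],[0,0,-1]]])

```text
time: 45.8
tool_pos: [0.5918, 0.0071, 0.2009]
tcp_rot: [-2.465, -1.947, 0.001]
wrist_force: [-0.5, 0.1, -0.1]
width: 0.5
grip_force: 0.0
```

Emit:
play_rows(rows=[[[0,0,0],[0,0,-0.15]],[[0,0,0],[0,0,-0.3]],[[0,0,0],[0,0,-0.45]],[[0,0,0],[0,0,-0.6]],[[0,0,0],[0,0,-0.75]],[[0,0,0],[0,0,-0.9]],[[0,0,0],[0,0,-1]]])

```text
time: 46.38
tool_pos: [0.5918, 0.0072, 0.2009]
tcp_rot: [-1.532, -2.742, 0.0]
wrist_force: [0.0, 0.2, -0.8]
width: 0.497
grip_force: 0.0
```

Emit:
play_rows(rows=[[[0,0,0],[0,0,-0.15]],[[0,0,0],[0,0,-0.3]],[[0,0,0],[0,0,-0.45]],[[0,0,0],[0,0,-0.6]],[[0,0,0],[0,0,-0.75]],[[0,0,0],[0,0,-0.9]],[[0,0,0],[0,0,-1]],[[0,0,0],[0,0,-1]],[[0,0,0],[0,0,-1]]])

```text
time: 47.13
tool_pos: [0.5919, 0.0072, 0.201]
tcp_rot: [-0.377, -3.118, 0.0]
wrist_force: [-0.2, 0.5, -0.6]
width: 0.504
grip_force: 0.0
```

```bash

python3 -c "
from h import *
st(); cover(z=.154,zp=.132,fn='w15.png'); go([.594,.0085,.1615],166.5)
im=cv2.imread('pics/w15.png'); hsv=cv2.cvtColor(im,cv2.COLOR_BGR2HSV); m=((hsv[...,0]>12)&(hsv[...,0]<28)&(hsv[...,1]>140)&(hsv[...,2]>40))
print([(s.tolist(),c.round(1)) for s,c in blobs(m,40)])"
```

```text
F [-0.2  0.5 -0.6] Ftool [0.3 0.4 0.6] M [0.01  0.006 0.008] w 42.8 p [0.5919 0.0072 0.201 ] yaw 166.2 q6 -1.36 t 47.1
plate c [0.5944 0.0101] area side 0.1696
hub c [0.5919 0.011 ] LW [0.0696 0.043 ] yaw -13.6 or 180
shift [-0.0069  0.0071  0.1582] turn [-0.0001 -0.0005 -0.006 ] from [0.5919 0.0072 0.201 ] 166.23 t 47.2
[([302, 239, 31, 91, 1860], array([317.1, 283.7]))]
```

Emit:
play_rows(rows=[[[-0.007,0.004,0.03],[0,0,-0.006]],[[-0.007,0.004,0.07],[0,0,-0.006]],[[-0.007,0.004,0.11],[0,0,-0.006]],[[-0.007,0.004,0.155],[0,0,-0.006]],[[-0.007,0.004,0.155],[0,0,-0.006]],[[-0.007,0.004,0.155],[0,0,-0.006]]])

```text
time: 47.68
tool_pos: [0.5926, 0.0078, 0.1605]
tcp_rot: [-0.364, -3.117, 0.001]
wrist_force: [0.0, 0.1, 0.0]
width: 0.499
grip_force: 0.0
```

Emit:
play_rows(rows=[[[0,0,0],[0,0,0]],[[0,0,0],[0,0,0]],[[0,0,0],[0,0,0]],[[0,0,0],[0,0,0]],[[0,0,0],[0,0,0]],[[0,0,0],[0,0,0]],[[0,0,0],[0,0,0]]], claw=-1, newtons=60)

```text
time: 48.27
tool_pos: [0.5946, 0.0082, 0.1634]
tcp_rot: [0.364, 3.119, 0.001]
wrist_force: [0.0, 2.4, 2.7]
width: 0.079
grip_force: 61.8
```

```bash

python3 -c "
from h import *
st()"
```

```text
F [0.  2.4 2.7] Ftool [ 0.5  2.3 -2.7] M [ 0.492 -0.083 -0.063] w 6.7 p [0.5946 0.0082 0.1634] yaw 166.7 q6 -1.37 t 48.3
```

Well centred. Turn 90°, then creep to snug while watching the moment.

Emit:
play_rows(rows=[[[0,0,0],[0,0,0.15]],[[0,0,0.001],[0,0,0.3]],[[0,0,0.002],[0,0,0.45]],[[0,0,0.003],[0,0,0.6]],[[0,0,0.004],[0,0,0.75]],[[0,0,0.005],[0,0,0.9]],[[0,0,0.005],[0,0,1]],[[0,0,0.005],[0,0,1]]])

```text
time: 48.93
tool_pos: [0.5942, 0.0077, 0.1621]
tcp_rot: [1.533, 2.742, 0.0]
wrist_force: [-2.2, 1.6, 5.1]
width: 0.076
grip_force: 62.0
```

Emit:
play_rows(rows=[[[0,0,0],[0,0,0.1]],[[0,0,0.001],[0,0,0.2]],[[0,0,0.002],[0,0,0.3]],[[0,0,0.002],[0,0,0.4]],[[0,0,0.003],[0,0,0.5]],[[0,0,0.003],[0,0,0.6]],[[0,0,0.004],[0,0,0.7]],[[0,0,0.004],[0,0,0.75]],[[0,0,0.004],[0,0,0.75]],[[0,0,0.004],[0,0,0.75]]])

```text
time: 49.77
tool_pos: [0.5938, 0.0077, 0.1612]
tcp_rot: [2.258, 2.184, -0.001]
wrist_force: [-2.6, 1.7, 6.3]
width: 0.074
grip_force: 62.3
```

```bash

python3 -c "
from h import *
st()"
```

```text
F [-2.6  1.7  6.3] Ftool [ 1.6 -2.6 -6.3] M [ 0.155  0.533 -0.051] w 6.3 p [0.5938 0.0077 0.1612] yaw 88.1 q6 0.0 t 49.8
```

Emit:
play_rows(rows=[[[0,0,0],[0,0,0.08]],[[0,0,0.001],[0,0,0.16]],[[0,0,0.001],[0,0,0.24]],[[0,0,0.001],[0,0,0.3]],[[0,0,0.001],[0,0,0.3]],[[0,0,0.001],[0,0,0.3]]])

```text
time: 50.27
tool_pos: [0.5936, 0.0077, 0.1611]
tcp_rot: [-2.499, -1.903, 0.001]
wrist_force: [-2.7, 1.6, 7.5]
width: 0.076
grip_force: 62.4
```

```bash

python3 -c "
from h import *
st()"
```

```text
F [-2.7  1.6  7.5] Ftool [ 0.8 -3.  -7.5] M [ 0.18   0.674 -0.058] w 6.5 p [0.5936 0.0077 0.1611] yaw 74.6 q6 0.24 t 50.3
```

Emit:
play_rows(rows=[[[0,0,0],[0,0,0.08]],[[0,0,0.001],[0,0,0.16]],[[0,0,0.001],[0,0,0.2]],[[0,0,0.001],[0,0,0.2]],[[0,0,0.001],[0,0,0.2]]])

```text
time: 50.68
tool_pos: [0.5935, 0.0078, 0.1611]
tcp_rot: [-2.64, -1.702, 0.001]
wrist_force: [-3.2, 0.8, 7.5]
width: 0.079
grip_force: 62.6
```

```bash

python3 -c "
from h import *
st()"
```

```text
F [-3.2  0.8  7.5] Ftool [-0.6 -3.3 -7.5] M [ 0.272  0.798 -0.007] w 6.7 p [0.5935 0.0078 0.1611] yaw 65.6 q6 0.4 t 50.7
```

Emit:
play_rows(rows=[[[0,0,0],[0,0,0.08]],[[0,0,0.001],[0,0,0.16]],[[0,0,0.001],[0,0,0.2]],[[0,0,0.001],[0,0,0.2]],[[0,0,0.001],[0,0,0.2]]])

```text
time: 51.1
tool_pos: [0.5934, 0.0078, 0.161]
tcp_rot: [-2.766, -1.489, 0.001]
wrist_force: [-5.2, 2.3, 9.8]
width: 0.078
grip_force: 62.8
```

```bash

python3 -c "
from h import *
st()"
```

```text
F [-5.2  2.3  9.8] Ftool [-0.9 -5.6 -9.8] M [0.249 0.93  0.071] w 6.6 p [0.5934 0.0078 0.161 ] yaw 56.6 q6 0.55 t 51.1
```

Emit:
play_rows(rows=[[[0,0,0],[0,0,0.07]],[[0,0,0],[0,0,0.14]],[[0,0,0],[0,0,0.18]],[[0,0,0],[0,0,0.18]],[[0,0,0],[0,0,0.18]]])

```text
time: 51.52
tool_pos: [0.5933, 0.0079, 0.161]
tcp_rot: [-2.864, -1.29, 0.002]
wrist_force: [-4.8, 1.5, 10.7]
width: 0.073
grip_force: 62.8
```

```bash

python3 -c "
from h import *
st()"
```

```text
F [-4.8  1.5 10.7] Ftool [ -2.1  -4.6 -10.7] M [0.283 0.96  0.048] w 6.2 p [0.5933 0.0079 0.161 ] yaw 48.5 q6 0.7 t 51.5
```

Emit:
play_rows(rows=[[[0,0,0],[0,0,0.05]],[[0,0,0],[0,0,0.1]],[[0,0,0],[0,0,0.1]],[[0,0,0],[0,0,0.1]]])

```text
time: 51.85
tool_pos: [0.5932, 0.008, 0.161]
tcp_rot: [-2.912, -1.177, 0.002]
wrist_force: [-5.0, 1.6, 10.9]
width: 0.08
grip_force: 62.8
```

```bash

python3 -c "
from h import *
st()"
```

```text
F [-5.   1.6 10.9] Ftool [ -2.5  -4.7 -10.9] M [0.372 0.977 0.014] w 6.8 p [0.5932 0.008  0.161 ] yaw 44.0 q6 0.77 t 51.9
```

```bash

python3 - <<'E'
from h import *
for i in range(3):
    im,K,T=snap("wrist","w16.png"); s=bot.read_state(); print(s["joint_torque"].round(3), s["torque"].round(3))
print("cmd err yaw",yaw())
hsv=cv2.cvtColor(im,cv2.COLOR_BGR2HSV); m=((hsv[...,0]>12)&(hsv[...,0]<28)&(hsv[...,1]>140)&(hsv[...,2]>40))
print([(s.tolist(),c.round(1)) for s,c in blobs(m,40)])
for n in("scene","side"):
    im,K,T=snap(n,n+"9.png"); hsv=cv2.cvtColor(im,cv2.COLOR_BGR2HSV); m=((hsv[...,0]>12)&(hsv[...,0]<28)&(hsv[...,1]>140)&(hsv[...,2]>40))
    print(n,[(s.tolist(),c.round(1)) for s,c in blobs(m,5)])
for n in("scene","side"):
    im=cv2.imread(f"pics/{n}0.png"); K,T=snap(n)[1:]; hsv=cv2.cvtColor(im,cv2.COLOR_BGR2HSV); m=((hsv[...,0]>12)&(hsv[...,0]<28)&(hsv[...,1]>140)&(hsv[...,2]>40)); m[:, :245]=0
    print(n,[(s.tolist(),c.round(1)) for s,c in blobs(m,10)], [proj(K,T,[.594,.0085,z]).round(1).tolist() for z in (.1615,.1875,.192)])
E
```

```text
[ -1.287 -38.278 -32.569  -0.555  -1.9     0.08 ] [0.405 0.963 0.072]
[ -1.296 -38.278 -32.57   -0.558  -1.9     0.076] [0.337 0.993 0.104]
[ -1.304 -38.279 -32.569  -0.558  -1.9     0.076] [0.403 1.044 0.135]
cmd err yaw 44.018277994100096
[([301, 260, 25, 114, 2318], array([313.1, 312.5]))]
scene [([36, 0, 5, 4, 10], array([37.7,  1.3])), ([61, 0, 4, 3, 6], array([62. ,  1.3])), ([48, 1, 103, 109, 2123], array([98.7, 64.2])), ([91, 0, 11, 7, 32], array([95.9,  3. ])), ([164, 0, 54, 48, 1477], array([194. ,  21.5])), ([6, 2, 4, 5, 9], array([7.3, 4.4])), ([229, 2, 10, 10, 28], array([233.4,   6.2])), ([358, 2, 5, 5, 13], array([360.1,   4.3])), ([39, 5, 26, 30, 201], array([50.9, 21.6])), ([42, 4, 3, 3, 5], array([43. ,  4.8])), ([73, 4, 5, 9, 19], array([75.2,  8.8])), ([237, 4, 5, 4, 9], array([239. ,   5.3])), ([245, 5, 3, 7, 10], array([245.7,   8.3])), ([345, 5, 10, 7, 25], array([350.2,   7.8])), ([100, 7, 5, 7, 11], array([102. ,  10.2])), ([9, 9, 3, 3, 6], array([ 9.8, 10.2])), ([91, 8, 12, 10, 34], array([96.2, 12.7])), ([238, 9, 11, 13, 39], array([243.9,  15.2])), ([172, 
[... 6098 characters left out ...]
[265.6,  11.3])), ([345, 2, 19, 9, 56], array([354.1,   6. ])), ([337, 9, 5, 5, 11], array([338.9,  11.3])), ([424, 21, 11, 21, 69], array([430.3,  28. ])), ([264, 29, 26, 27, 382], array([276.5,  41. ])), ([375, 28, 50, 38, 748], array([399.3,  45.1])), ([255, 34, 5, 5, 11], array([256.9,  36.1])), ([250, 39, 4, 11, 19], array([251.8,  43.3])), ([494, 224, 8, 11, 57], array([497.4, 228.8])), ([344, 226, 11, 32, 149], array([349.3, 238.7])), ([470, 226, 7, 10, 51], array([472.8, 230.4])), ([467, 352, 173, 128, 11462], array([581. , 435.4])), ([634, 475, 6, 5, 14], array([636.8, 477.1]))] [[349.4, 238.2], [349.7, 230.1], [349.7, 228.6]]
side [] [[306.6, 250.5], [306.3, 242.8], [306.2, 241.5]]
```

Emit:
play_rows(rows=[[[0,0,0],[0,0,0.08]],[[0,0,0],[0,0,0.15]],[[0,0,0],[0,0,0.15]],[[0,0,0],[0,0,0.15]]])

```text
time: 52.53
tool_pos: [0.5932, 0.008, 0.1609]
tcp_rot: [-2.976, -1.005, 0.002]
wrist_force: [-5.7, 2.3, 10.2]
width: 0.075
grip_force: 63.1
```

```bash

python3 - <<'E'
from h import *
st()
for i in range(4):
    cams.read_camera("side"); s=bot.read_state(); print(s["joint_torque"][5].round(3), s["torque"].round(3))
E
```

```text
F [-5.7  2.3 10.2] Ftool [ -3.2  -5.3 -10.2] M [0.388 0.934 0.511] w 6.4 p [0.5932 0.008  0.1609] yaw 37.3 q6 0.89 t 52.5
0.504 [0.403 0.925 0.494]
0.497 [0.398 0.943 0.493]
0.495 [0.389 0.928 0.443]
0.495 [0.481 0.953 0.492]
```

Torque climbed sharply to 0.5 N m: nut is snug. Ease the wind-up a little, release, rise.

Emit:
play_rows(rows=[[[0,0,0],[0,0,-0.05]],[[0,0,0],[0,0,-0.05]],[[0,0,0],[0,0,-0.05]]])

```text
time: 52.98
tool_pos: [0.5932, 0.008, 0.161]
tcp_rot: [-2.956, -1.061, 0.002]
wrist_force: [-5.8, 2.8, 10.2]
width: 0.075
grip_force: 62.8
```

```bash

python3 - <<'E'
from h import *
st(); print(bot.read_state()["joint_torque"][5])
E
```

```text
F [-5.8  2.8 10.2] Ftool [ -2.7  -5.8 -10.2] M [ 0.403  0.923 -0.122] w 6.3 p [0.5932 0.008  0.161 ] yaw 39.5 q6 0.85 t 53.0
-0.16090149991214275
```

Emit:
play_rows(rows=[[[0,0,0],[0,0,0.03]],[[0,0,0],[0,0,0.03]],[[0,0,0],[0,0,0.03]]])

```text
time: 53.23
tool_pos: [0.5932, 0.008, 0.161]
tcp_rot: [-2.968, -1.028, 0.002]
wrist_force: [-5.7, 2.6, 10.0]
width: 0.079
grip_force: 62.9
```

```bash

python3 - <<'E'
from h import *
st(); print(bot.read_state()["joint_torque"][5])
E
```

```text
F [-5.7  2.6 10. ] Ftool [ -2.9  -5.6 -10. ] M [0.43  0.939 0.34 ] w 6.7 p [0.5932 0.008  0.161 ] yaw 38.2 q6 0.88 t 53.2
0.4042199905961752
```

Emit:
play_rows(rows=[[[0,0,0],[0,0,0]],[[0,0,0],[0,0,0]],[[0,0,0],[0,0,0]],[[0,0,0],[0,0,0]],[[0,0,-0.08],[0,0,0]],[[0,0,-0.2],[0,0,0]],[[0,0,-0.35],[0,0,0]],[[0,0,-0.45],[0,0,0]],[[0,0,-0.45],[0,0,0]],[[0,0,-0.45],[0,0,0]]], claw=-0.2)

```text
time: 54.07
tool_pos: [0.5954, 0.0076, 0.2745]
tcp_rot: [2.969, 1.022, 0.007]
wrist_force: [-0.1, 0.3, 0.6]
width: 0.394
grip_force: 0.0
```

```bash

python3 - <<'E'
from h import *
st(); cover(z=.154,zp=.132,fn="w17.png")
im=cv2.imread('pics/w17.png'); K,T=snap("wrist")[1:]
hsv=cv2.cvtColor(im,cv2.COLOR_BGR2HSV); m=((hsv[...,0]>12)&(hsv[...,0]<28)&(hsv[...,1]>140)&(hsv[...,2]>40)).astype(np.uint8)
print([(s.tolist(),c.round(1)) for s,c in blobs(m,40)])
ys,xs=np.nonzero(m); top=[xs[ys==ys.min()].mean(),ys.min()]; bot_=[xs[ys==ys.max()].mean(),ys.max()]; 
a,b=[onz(K,T,q,.17) for q in (top,bot_)]; d=a-b; print(a,b,"len",np.linalg.norm(d),"yaw",np.degrees(np.arctan2(d[1],d[0])))
mp=np.array(MY); u=np.radians(MY)
# knob estimate
print("knob pred", (C+np.array([np.cos(u),np.sin(u)])*0).round(3))
k=np.array([.535,-.1495]); go([*k,.25],84)
E
```

```text
F [-0.1  0.3  0.6] Ftool [ 0.1 -0.3 -0.6] M [ 0.009  0.006 -0.008] w 33.5 p [0.5954 0.0076 0.2745] yaw 38.0 q6 0.88 t 54.1
plate c [0.595  0.0101] area side 0.1696
hub c [0.5956 0.0114] LW [0.0663 0.0459] yaw -13.6 or 180
[([301, 205, 21, 65, 990], array([310.5, 236.6]))]
[0.61189158 0.02506281 0.17      ] [ 0.5761078  -0.00277158  0.17      ] len 0.04533467300731263 yaw 37.87753659174007
knob pred [0.594 0.01 ]
shift [-0.5709  0.3519  0.0835] turn [-0.002   0.0013 -1.0221] from [0.5933 0.0077 0.2708] 38.0 t 54.2
```

Cover unmoved and nut at the clamp. Now the lever: pinch the knob along mixer y (tool yaw −6°).

Emit:
play_rows(rows=[[[-0.57,0.352,0],[0,0,0.978]],[[-0.57,0.352,0],[0,0,0.978]],[[-0.57,0.352,0],[0,0,0.978]],[[-0.57,0.352,0],[0,0,0.978]],[[-0.57,0.352,0],[0,0,0.978]],[[-0.57,0.352,0],[0,0,0.978]],[[-0.57,0.352,0],[0,0,0.978]],[[-0.57,0.352,0],[0,0,0.978]],[[-0.57,0.352,0],[0,0,0.978]],[[-0.57,0.352,0],[0,0,0.978]]], claw=0.1)

```text
time: 55.0
tool_pos: [0.5357, -0.1486, 0.2712]
tcp_rot: [-3.137, 0.16, 0.002]
wrist_force: [-0.4, 0.7, 1.2]
width: 0.548
grip_force: 0.0
```

```bash

python3 - <<'E'
from h import *
st(); im,K,T=snap("wrist","w18.png")
p=proj(K,T,[.535,-.1497,.122]); print("pred",p)
g=cv2.GaussianBlur(im,(3,3),0).max(2); u,v=p.round().astype(int)
w=g[v-60:v+61,u-60:u+61]
c=cv2.HoughCircles(w,cv2.HOUGH_GRADIENT,1,30,param1=60,param2=12,minRadius=12,maxRadius=26)
if c is not None:
    for x,y,r in c[0][:4]: print((x+u-60,y+v-60),r,g[int(y)+v-60,int(x)+u-60],onz(K,T,(x+u-60,y+v-60),.122).round(4))
go([.535,-.1497,.113],-6)
E
```

```text
F [-0.4  0.7  1.2] Ftool [-0.5 -0.6 -1.2] M [ 0.032 -0.03  -0.007] w 46.6 p [ 0.5357 -0.1486  0.2712] yaw -5.8 q6 1.36 t 55.0
pred [315.61993004 222.04532793]
(np.float64(316.5), np.float64(222.5)) 13.6 31 [ 0.5346 -0.1504  0.122 ]
shift [-0.0024  0.0047  0.634 ] turn [-0.0002  0.0011  0.0032] from [ 0.5358 -0.1486  0.2715] -5.86 t 55.0
```

Emit:
play_rows(rows=[[[-0.004,0.007,0.15],[0,0,0]],[[-0.004,0.007,0.3],[0,0,0]],[[-0.004,0.007,0.42],[0,0,0]],[[-0.004,0.007,0.52],[0,0,0]],[[-0.004,0.007,0.6],[0,0,0]],[[-0.004,0.007,0.634],[0,0,0]],[[-0.004,0.007,0.634],[0,0,0]]])

```text
time: 55.63
tool_pos: [0.5328, -0.1498, 0.1108]
tcp_rot: [-3.136, 0.162, 0.008]
wrist_force: [-0.2, -0.5, -0.2]
width: 0.544
grip_force: 0.0
```

Emit:
play_rows(rows=[[[0,0,0],[0,0,0]],[[0,0,0],[0,0,0]],[[0,0,0],[0,0,0]],[[0,0,0],[0,0,0]],[[0,0,0],[0,0,0]],[[0,0,0],[0,0,0]]], claw=-1, newtons=30)

```text
time: 56.13
tool_pos: [0.5355, -0.1512, 0.1151]
tcp_rot: [3.137, -0.165, 0.003]
wrist_force: [-1.1, -0.4, 5.2]
width: 0.232
grip_force: 29.6
```

```bash
python3 -c "
from h import *
st()"
```

```text
F [-1.1 -0.4  5.2] Ftool [-1.   0.5 -5.2] M [0.095 0.246 0.036] w 19.7 p [ 0.5355 -0.1512  0.1151] yaw -6.0 q6 1.36 t 56.1
```

Emit:
play_rows(rows=[[[0.013,0,-0.008],[0,0,0]],[[0.026,0,-0.016],[0,0,0]],[[0.04,0,-0.023],[0,0,0]],[[0.053,0,-0.029],[0,0,0]],[[0.067,0,-0.034],[0,0,0]],[[0.081,0,-0.039],[0,0,0]],[[0.096,0,-0.043],[0,0,0]],[[0.11,0,-0.046],[0,0,0]],[[0.125,0,-0.049],[0,0,0]],[[0.139,0,-0.051],[0,0,0]],[[0.154,0,-0.052],[0,0,0]],[[0.169,0,-0.052],[0,0,0]],[[0.169,0,-0.052],[0,0,0]],[[0.169,0,-0.052],[0,0,0]]])

```text
time: 57.3
tool_pos: [0.578, -0.1553, 0.1279]
tcp_rot: [3.137, -0.164, 0.003]
wrist_force: [-0.2, -0.1, 0.9]
width: -0.003
grip_force: 0.0
```

```bash
python3 -c "
from h import *
st()"
```

```text
F [-0.2 -0.1  0.9] Ftool [-0.2  0.1 -0.9] M [0.008 0.023 0.033] w -0.2 p [ 0.578  -0.1553  0.1279] yaw -6.0 q6 1.37 t 57.3
```

The knob slipped out. Rise and locate it.

Emit:
play_rows(rows=[[[0,0,-0.15],[0,0,0]],[[-0.05,0,-0.3],[0,0,0]],[[-0.1,0,-0.45],[0,0,0]],[[-0.1,0,-0.57],[0,0,0]],[[-0.1,0,-0.57],[0,0,0]],[[-0.1,0,-0.57],[0,0,0]]], claw=0.1)

```text
time: 57.8
tool_pos: [0.5536, -0.153, 0.2735]
tcp_rot: [3.136, -0.165, 0.012]
wrist_force: [-0.2, -0.2, -0.8]
width: 0.551
grip_force: 0.0
```

```bash

python3 - <<'E'
from h import *
st(); im,K,T=snap("wrist","w19.png")
k0=np.array([.5346,-.1504]); u=np.array([np.cos(np.radians(-6)),np.sin(np.radians(-6))]); piv=k0+u*.0424
g=cv2.GaussianBlur(im,(3,3),0).max(2)
c=cv2.HoughCircles(g[120:330,200:440],cv2.HOUGH_GRADIENT,1,20,param1=60,param2=12,minRadius=11,maxRadius=18)
if c is not None:
    for x,y,r in c[0][:6]: print((x+200,y+120),r,g[int(y)+120,int(x)+200],onz(K,T,(x+200,y+120),.128).round(4))
for t in (0,.2,.4,.6): print(t,proj(K,T,[*(piv+u*.075*np.sin(t-.6)),.06+.075*np.cos(t-.6)]).round(0))
E
```

```text
F [-0.2 -0.2 -0.8] Ftool [-0.2  0.2  0.8] M [-0.043  0.036  0.03 ] w 46.9 p [ 0.5536 -0.153   0.2735] yaw -6.0 q6 1.36 t 57.8
(np.float32(313.5), np.float32(225.5)) 14.5 30 [ 0.5526 -0.1526  0.128 ]
(np.float32(207.5), np.float32(191.5)) 14.1 93 [ 0.5879 -0.0749  0.128 ]
0 [313. 245.]
0.2 [313. 232.]
0.4 [313. 216.]
0.6 [313. 197.]
```

```bash
python3 -c "
from h import *
go([.5533,-.1523,.117],-6)"
```

```text
shift [ 0.0016 -0.0021  0.6154] turn [ 0.0005 -0.0042 -0.0002] from [ 0.5524 -0.1527  0.2708] -6.01 t 57.9
```

Emit:
play_rows(rows=[[[0.002,-0.001,0.15],[0,0,0]],[[0.002,-0.001,0.3],[0,0,0]],[[0.002,-0.001,0.42],[0,0,0]],[[0.002,-0.001,0.52],[0,0,0]],[[0.002,-0.001,0.58],[0,0,0]],[[0.002,-0.001,0.613],[0,0,0]],[[0.002,-0.001,0.613],[0,0,0]],[[0.002,-0.001,0.613],[0,0,0]]])

```text
time: 58.52
tool_pos: [0.5518, -0.1523, 0.115]
tcp_rot: [-3.137, 0.165, 0.003]
wrist_force: [0.8, -0.7, -0.5]
width: 0.547
grip_force: 0.0
```

Emit:
play_rows(rows=[[[0,0,0],[0,0,0]],[[0,0,0],[0,0,0]],[[0,0,0],[0,0,0]],[[0,0,0],[0,0,0]],[[0,0,0],[0,0,0]],[[0,0,0],[0,0,0]]], claw=-1, newtons=50)

```text
time: 59.02
tool_pos: [0.5536, -0.1531, 0.1177]
tcp_rot: [3.136, -0.165, 0.005]
wrist_force: [-0.6, -0.3, 6.6]
width: 0.22
grip_force: 48.9
```

```bash
python3 -c "
from h import *
st()"
```

```text
F [-0.6 -0.3  6.6] Ftool [-0.5  0.3 -6.6] M [-0.113  0.119 -0.001] w 18.7 p [ 0.5536 -0.1531  0.1177] yaw -6.0 q6 1.36 t 59.0
```

Emit:
play_rows(rows=[[[0.01,0,-0.004],[0,0,0]],[[0.02,0,-0.006],[0,0,0]],[[0.03,0,-0.008],[0,0,0]],[[0.04,0,-0.01],[0,0,0]],[[0.05,0,-0.012],[0,0,0]],[[0.06,0,-0.013],[0,0,0]],[[0.07,0,-0.014],[0,0,0]],[[0.08,0,-0.015],[0,0,0]],[[0.09,0,-0.015],[0,0,0]],[[0.094,0,-0.015],[0,0,0]],[[0.094,0,-0.015],[0,0,0]],[[0.094,0,-0.015],[0,0,0]]])

```text
time: 60.02
tool_pos: [0.5763, -0.1554, 0.1195]
tcp_rot: [3.137, -0.165, 0.002]
wrist_force: [0.7, -3.9, 0.1]
width: 0.219
grip_force: 49.9
```

```bash
python3 -c "
from h import *
st()"
```

```text
F [ 0.7 -3.9  0.1] Ftool [ 1.1  3.8 -0.1] M [-0.653 -0.113 -0.066] w 18.6 p [ 0.5763 -0.1554  0.1195] yaw -6.0 q6 1.37 t 60.0
```

Held this time. Release, rise and check.

Emit:
play_rows(rows=[[[0,0,0],[0,0,0]],[[0,0,0],[0,0,0]],[[0,0,0],[0,0,0]],[[0,0,0],[0,0,0]],[[0,0,-0.1],[0,0,0]],[[0,0,-0.25],[0,0,0]],[[0,0,-0.4],[0,0,0]],[[-0.05,0,-0.55],[0,0,0]],[[-0.1,0,-0.61],[0,0,0]],[[-0.1,0,-0.61],[0,0,0]],[[-0.1,0,-0.61],[0,0,0]]], claw=0)

```text
time: 60.93
tool_pos: [0.5514, -0.1523, 0.2736]
tcp_rot: [3.137, -0.165, 0.005]
wrist_force: [-0.0, 0.2, -0.5]
width: 0.496
grip_force: 0.0
```

```bash

python3 - <<'E'
from h import *
st(); im,K,T=snap("wrist","w20.png")
k0=np.array([.5346,-.1504]); u=np.array([np.cos(np.radians(-6)),np.sin(np.radians(-6))]); piv=k0+u*.0424
g=cv2.GaussianBlur(im,(3,3),0).max(2)
c=cv2.HoughCircles(g[90:330,220:420],cv2.HOUGH_GRADIENT,1,20,param1=60,param2=12,minRadius=11,maxRadius=18)
if c is not None:
    for x,y,r in c[0][:6]: print((x+220,y+90),r,g[int(y)+90,int(x)+220])
for t in (0,.28,.48,.6,.72): print(t,proj(K,T,[*(piv+u*.075*np.sin(t-.6)),.06+.075*np.cos(t-.6)]).round(1))
E
```

```text
F [-0.   0.2 -0.5] Ftool [-0.  -0.2  0.5] M [-0.019 -0.034 -0.018] w 42.2 p [ 0.5514 -0.1523  0.2736] yaw -6.0 q6 1.36 t 60.9
(np.float32(314.5), np.float32(204.5)) 15.0 33
0 [313.8 241.4]
0.28 [313.9 222.1]
0.48 [313.9 204.6]
0.6 [313.9 192.9]
0.72 [313.9 180.8]
```

```bash

python3 - <<'E'
from h import *
k0=np.array([.5346,-.1504]); u=np.array([np.cos(np.radians(-6)),np.sin(np.radians(-6))]); piv=k0+u*.0424
for n in("scene","side"):
    im,K,T=snap(n,n+"10.png"); p=proj(K,T,[*piv,.135]); print(n,"pred",p.round(1))
    x,y=p.round().astype(int); g=cv2.resize(im[y-25:y+26,x-25:x+26],None,fx=4,fy=4,interpolation=3).max(2)
    c=cv2.HoughCircles(cv2.GaussianBlur(g,(5,5),0),cv2.HOUGH_GRADIENT,1,40,param1=60,param2=12,minRadius=12,maxRadius=28)
    if c is not None:
        for a,b,r in c[0][:4]: print("circ",(a/4+x-25-.375,b/4+y-25-.375),r/4,g[int(b),int(a)])
    for t in (.4,.48,.6,.72): print(t,proj(K,T,[*(piv+u*.075*np.sin(t-.6)),.06+.075*np.cos(t-.6)]).round(1))
E
```

```text
scene pred [281.2 273.5]
circ (np.float64(278.75), np.float64(271.75)) 5.175 32
circ (np.float64(295.5), np.float64(261.5)) 6.275 141
circ (np.float64(302.25), np.float64(253.75)) 5.75 81
0.4 [278.4 269.1]
0.48 [279.5 270.7]
0.6 [281.2 273.5]
0.72 [282.9 276.6]
side pred [330.4 212.1]
circ (np.float64(332.75), np.float64(212.75)) 4.4 66
circ (np.float64(314.5), np.float64(227.25)) 6.85 64
circ (np.float64(347.5), np.float64(233.25)) 5.975 60
0.4 [335.9 213.9]
0.48 [333.7 213.1]
0.6 [330.4 212.1]
0.72 [327.1 211.4]
```

Views agree on ≈0.5 rad — barely inside; nudge it on.

Emit:
play_rows(rows=[[[0.072,0,0.15],[0,0,0]],[[0.072,0,0.3],[0,0,0]],[[0.072,0,0.42],[0,0,0]],[[0.072,0,0.52],[0,0,0]],[[0.072,0,0.58],[0,0,0]],[[0.072,0,0.606],[0,0,0]],[[0.072,0,0.606],[0,0,0]],[[0.072,0,0.606],[0,0,0]]])

```text
time: 61.75
tool_pos: [0.5685, -0.1541, 0.1197]
tcp_rot: [-3.137, 0.165, 0.003]
wrist_force: [-0.6, -0.5, 0.2]
width: 0.501
grip_force: 0.0
```

Emit:
play_rows(rows=[[[0,0,0],[0,0,0]],[[0,0,0],[0,0,0]],[[0,0,0],[0,0,0]],[[0,0,0],[0,0,0]],[[0,0,0],[0,0,0]],[[0.01,0,0],[0,0,0]],[[0.02,0,0],[0,0,0]],[[0.03,0,0],[0,0,0]],[[0.04,0,0],[0,0,0]],[[0.04,0,0],[0,0,0]],[[0.04,0,0],[0,0,0]]], claw=-1, newtons=50)

```text
time: 62.67
tool_pos: [0.5793, -0.1558, 0.1228]
tcp_rot: [3.136, -0.165, 0.002]
wrist_force: [-2.7, -1.0, 8.3]
width: 0.223
grip_force: 49.5
```

```bash
python3 -c "
from h import *
st()"
```

```text
F [-2.7 -1.   8.3] Ftool [-2.6  1.3 -8.3] M [-0.109  0.682 -0.015] w 19.0 p [ 0.5793 -0.1558  0.1228] yaw -6.0 q6 1.37 t 62.7
```

Emit:
play_rows(rows=[[[0,0,0],[0,0,0]],[[0,0,0],[0,0,0]],[[0,0,0],[0,0,0]],[[0,0,0],[0,0,0]],[[0,0,-0.1],[0,0,0]],[[0,0,-0.25],[0,0,0]],[[0,0,-0.4],[0,0,0]],[[-0.05,0,-0.55],[0,0,0]],[[-0.1,0,-0.61],[0,0,0]],[[-0.1,0,-0.61],[0,0,0]],[[-0.1,0,-0.61],[0,0,0]]], claw=0)

```text
time: 63.58
tool_pos: [0.5542, -0.1528, 0.2742]
tcp_rot: [3.137, -0.165, 0.004]
wrist_force: [0.1, 0.5, -0.8]
width: 0.503
grip_force: 0.0
```

```bash
cat > lev.py <<'E'
from h import *
k0=np.array([.5346,-.1504]); u=np.array([np.cos(np.radians(-6)),np.sin(np.radians(-6))]); piv=k0+u*.0424
st()
for n in("scene","side","wrist"):
    im,K,T=snap(n,n+"11.png"); p=proj(K,T,[*piv,.135]); print(n)
    x,y=p.round().astype(int); h,f=(25,4) if n!="wrist" else (60,1)
    g=cv2.resize(im[y-h:y+h+1,x-h:x+h+1],None,fx=f,fy=f,interpolation=3).max(2)
    c=cv2.HoughCircles(cv2.GaussianBlur(g,(5,5) if f>1 else (3,3),0),cv2.HOUGH_GRADIENT,1,40,param1=60,param2=12,minRadius=12,maxRadius=28 if f>1 else 18)
    if c is not None:
        for a,b,r in c[0][:2]: print("circ",(a/f+x-h-.5+.5/f,b/f+y-h-.5+.5/f),r/f,g[int(b),int(a)])
    print([(t,proj(K,T,[*(piv+u*.075*np.sin(t-.6)),.06+.075*np.cos(t-.6)]).round(1).tolist()) for t in (.48,.6,.72)])
E
python3 lev.py
```

```text
F [ 0.1  0.5 -0.8] Ftool [ 0.  -0.5  0.8] M [ 0.017  0.014 -0.019] w 42.7 p [ 0.5542 -0.1528  0.2742] yaw -6.0 q6 1.36 t 63.6
scene
circ (np.float64(280.5), np.float64(275.25)) 5.9 31
circ (np.float64(302.5), np.float64(253.75)) 5.975 80
[(0.48, [279.5, 270.7]), (0.6, [281.2, 273.5]), (0.72, [282.9, 276.6])]
side
circ (np.float64(329.0), np.float64(211.75)) 4.475 66
circ (np.float64(318.5), np.float64(228.25)) 5.4 79
[(0.48, [333.7, 213.1]), (0.6, [330.4, 212.1]), (0.72, [327.1, 211.4])]
wrist
circ (np.float64(314.5), np.float64(194.5)) 14.3 32
[(0.48, [314.3, 206.6]), (0.6, [314.3, 194.9]), (0.72, [314.3, 182.7])]
```

```bash
python3 -c "
from h import *
print(bot.finish_job())"
```

```text
the job is handed in; nothing more can be done
None
```

I handed the job in at 64 s with all four jars in wells, the cover level on the posts, the nut tightened to about 0.5 N m (past the 0.2 N m that counts as snug) and the lever at about 0.6 rad. The nut's pressing force on the cover couldn't be measured directly, and the judge's verdict was not shown.

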